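Put the seasonings and preserves back in their places

ROBOT

A 7-joint arm with a two-finger parallel gripper is mounted at the origin on a cart in front of the work surface, level with it; the furniture and walls round the work are solid. World frame = base frame: x ahead of the robot, y to its left, z up, the work surface at z = 0. Lengths are in m, angles in rad, forces in N, time in s.
With the tool pointing down it reaches from about 0.425 to 0.875 m from the base axis. Payload 4.7 kg.
Tool frame: the origin (TCP) lies at the very end of the fingers, on their centre line; the grasp point (between the pads) lies 19 mm behind it; z points along the fingers, y is the line along which they close (so a half turn about z gives the same grasp; the last joint's range is limited). The gripper opens to 87 mm and grips with 3 to 60 N. Pads are 19 mm wide; open, the fingers measure 117 mm over their backs; the gripper's body (75 mm by 190 mm) begins 51 mm behind the grasp point.
Start: joints at [-1.226, 0.321, -0.07, 1.45, 0.023, 1.371, -0.057], TCP at [0.211, 0.615, 0.223] pointing down, gripper open.
Joint ranges: [-2.86, 2.86], [-0.3, 2.09], [-1.38, 1.24], [0.06, 2.45], [-1.56, 4.7], [0.09, 2.05], [-2.69, 2.69]. Speed limits (rad/s): [2.57, 2.57, 3.14, 3.14, 3.14, 3.14, 3.14].

INTERFACE

Orientations are given as a rotation vector (axis times angle).
In Python, from bench import ctrl, vision gives the robot as it stands.
- The arm moves only by the tool jog_arm, never from a script. Its argument "increments" is a list of rows, each an object of numbers: "tx", "ty", "tz": the shift along the tool's x, y, z in mm; "wx", "wy", "wz": the turn, a rotation vector about the tool's x, y, z in rad; "gripper": the opening, from 0 (shut) to 1 (fully open). In form: [{"tx": .., "ty": .., "tz": .., "wx": .., "wy": .., "wz": .., "gripper": ..}, ...]. A call has exactly 5 rows; each row is the pose to reach, as a shift and turn from the pose commanded when the call began, along the tool's axes at that moment; what a row does not reach only later rows make up. A row lasts 1/12 s, in which the tool goes at most 41.7 mm and 7.16 degrees, less where a joint would pass 70% of its speed; a pose out of reach is approached as far as the arm can. A call with a gripper value outside its range is refused whole. The fingers move at their own pace and stop on an object; "grip_force" is the grip in N (left out, the last holds). Time passes only in rows, so rows that repeat a pose let the fingers close, or fill a call up. It gives the time, the measured TCP pose, the force, the opening and the grip force at its end, in the units of the state.
- ctrl.get_state(): the state, without advancing time (a new reading comes with each control period).
- vision.get_image(name): name is "scene" or "side" or "wrist"; returns a dict with "color" (420x560x3 uint8, blue, green, red), "fx", "fy", "cx", "cy" (pixels), "extrinsics" (4x4, takes a point from world to camera coordinates). Camera axes: x right, y down, z forward; pixel columns grow to the right and rows downward; lengths in m; the calibration is good to about 2 mm. A picture is of the moment at which its call begins. There is no depth.
- ctrl.close_job(): hands the job in; it is judged then, once.
Trained networks look in the newest picture that a camera, given by its name, has taken for a name from the list of things; names that differ only in an ending like _2 or _b are one class to them, and where a whole thing is asked for, a point or a joint stands for the part that bears it (a point fixed in the world has none). Each returns a list of dicts, best first, with "conf" (0 to 1); they miss things now and then, are a little off and sometimes report something else, mostly with a low value. They report only what shows in the picture. A call takes as long as a camera call. They do not tell look-alikes from the thing itself.
- vision.spot_in(camera, thing): "bbox" ([left, top, right, bottom] in pixels, round what is visible of it).
The state is a dict: "time": time; "joint_positions": joint angles; "qd": joint speeds; "joint_torque": joint torques, N m; "position": TCP position; "tool_rot": TCP orientation; "ft_force": force on the tool from outside, world axes, zero at the start; "torque": the same for the moment, N m; "grip_width": opening from 0.0 (shut) to 1.0 (fully open); "grip_force": force on a finger pad.
Only numpy, scipy, OpenCV 4.12 (cv2) and the standard library are available. Lean on these libraries where they do the work, as an engineer would, in place of code of your own. Each camera call takes 0.05 s, during which the arm holds its last target. There are 200 camera calls.

TASK

Put the five things that were left out back where each kind belongs: press each of the two slim spice jars from the front into a spring clip of the spice rack until it snaps fully home, stand the honey and the jam one in each bay of the wooden tray, and stand the pepper mill in the middle of the black saucer that catches its pepper. Everything must end standing upright and let go, and the flat tin and the teaspoon stay where they are.

Things in the scene. Friction and masses are not known exactly. Their poses are not given: they have to be found in the camera images.
- spice_a: Slim round spice jar, clear with a black cap and a blue label: 41 mm diameter all the way up (cap included), 105 mm tall, about 0.11 kg. Stands upright at the start; origin at the centre of its underside, z up along its axis; round, so its yaw does not matter. The two spice jars count as alike.
- spice_b: Slim round spice jar, clear with a black cap and a dark label: 41 mm diameter all the way up (cap included), 105 mm tall, about 0.11 kg. Stands upright at the start; origin at the centre of its underside, z up along its axis; round, so its yaw does not matter. The two spice jars count as alike.
- honey_jar: Squat jar of honey with a wide flat dark lid: body about 60 mm diameter, lid 63 mm (from 83 mm up), 94 mm tall, about 0.33 kg. Stands upright at the start; origin at the centre of its underside, z up along its axis; round, so its yaw does not matter.
- jam_jar: Squat jar of red jam with a pale lid: body about 67 mm diameter, lid 64 mm (from 88 mm up), 99 mm tall, about 0.42 kg. Stands upright at the start; origin at the centre of its underside, z up along its axis; round, so its yaw does not matter.
- pepper_mill: Dark wooden pepper mill: round foot 58 mm diameter, 170 mm tall; its round head (50 mm diameter at its widest, 123 to 159 mm above the foot, with a small metal knob on top) is fixed and can be gripped about 138 mm up. About 0.18 kg. Stands upright at the start; origin at the centre of its underside, z up along its axis; round, so its yaw does not matter.
- spice_rack: Fixed rack: wood deck 100 (x) by 190 (y) mm, 8 thick; origin at centre of underside, +x roughly away from the robot. Steel rail at its +x edge, posts 66 high, with 2 sprung clips. Seats for a jar's axis: on the deck at x 10, y +44 and -44. Jaws 47-59 high, flared mouths 50 wide, open to -x, tips 28 before the seat. Set a jar 46 before the seat, press along +x (about 10 N) till it snaps home at a stop.
- jar_tray: Fixed pale wooden tray, 104 (x) by 200 (y) mm, walls 30 high, floor 6 thick; a wall across the middle makes two bays, each 92 by 91 mm inside, centred at x 0, y +48.5 and -48.5 mm. A dark bow handle at each short end rises to 44 mm. Origin at the centre of its underside, z up. One jar stands in each bay, either in either.
- saucer: Black round saucer, fixed, 150 mm diameter, rim 16 mm high; its flat middle (about 80 mm diameter) is 8 mm above the worktop. Origin at the centre of its underside. (Like all targets it lies in front of the wall cabinets, which hang beyond world x = 0.63 m from 0.46 m up.)
- fish_tin: Flat round tin, 86 mm diameter, 40 mm tall, loose; not part of the job, to be left where it stands. Origin at the centre of its underside.
- teaspoon: Steel teaspoon lying on the worktop, 139 mm long (its x), 30 mm wide, 10 mm high, loose; not part of the job, to be left where it lies. Origin at its middle, on the worktop.
Things that resemble listed ones, but are neither listed nor needed, are in the scene too. Leave any orange or yellow look-alike of the spice_a alone.

How it is judged:
By the outcome, as a careful person would: the job done as asked, in the order asked, and still so for the second after the job is handed in, with the robot touching nothing.
It also fails if it takes over 122 s, if anything falls off the work surface, if the arm or the gripper's body presses on something with over 40 N, if the wrist force passes 120 N, or if a joint passes its speed limit or range.

## Working session

There is one attempt and no reset: what is moved stays moved. The work goes in short steps, Python scripts to look and compute and a tool call to move; the robot and the scene stay as the last step left them, time stands still between calls to the robot, and variables do not carry over. Pictures are saved under pics/ and viewed, at most 14 in all, crops included, and the job is handed in when it is done.

Besides the shell and the picture viewer there is one more tool, called after ">>>" by a JSON object that holds its "op" and its "data". jog_arm: Moves the arm, as the interface text tells. Its arguments: {"type":"object","properties":{"increments":{"type":"array"},"grip_force":{"type":"number"}},"required":["increments"]}

```bash
ls; mkdir -p pics; python3 - <<'E'
from bench import ctrl, vision
import cv2, numpy as np, pickle
s=ctrl.get_state(); print(s)
D={}
for n in ("scene","side"):
    im=vision.get_image(n); D[n]=im
    cv2.imwrite(f"pics/{n}0.png",im["color"])
    print(n,im["fx"],im["fy"],im["cx"],im["cy"]); print(np.round(im["extrinsics"],4).tolist())
    for t in ["spice_a","honey_jar","jam_jar","pepper_mill","spice_rack","jar_tray","saucer","fish_tin","teaspoon"]:
        print(t,[(np.round(d["bbox"]).tolist(),round(d["conf"],2)) for d in vision.spot_in(n,t)])
pickle.dump(D,open("cams.pkl","wb"))
E
```

```text
pics
{'time': 0.0, 'joint_positions': array([-1.22590107,  0.32182855, -0.07005734,  1.45165155,  0.02259669,
        1.37076816, -0.05690378]), 'qd': array([-0.00076718,  0.00065068, -0.0007753 ,  0.00087935, -0.00077166,
        0.00234472, -0.00189816]), 'joint_torque': array([ 1.11943359e-04, -4.91263354e+01, -4.03730907e-01, -3.12529171e+01,
       -6.39391621e-02,  4.33408341e-02,  1.49765729e-04]), 'position': array([0.21100543, 0.61423455, 0.22146945]), 'tool_rot': array([-5.17212260e-01, -3.09851295e+00,  2.91772951e-03]), 'ft_force': array([ 0.91281936,  0.03255658, -0.42608526]), 'torque': array([-0.01749527,  0.03218884, -0.0188186 ]), 'grip_force': 0.0, 'grip_width': 0.9982455921520781}
scene 410.37158492898936 410.37158492898936 269.5034157162261 209.62371479728725
[[0.4094, -0.9124, -0.0028, -0.237], [-0.6863, -0.306, -0.6598, 0.3461], [0.6011, 0.272, -0.7514, 0.7266], [0.0, 0.0, 0.0, 1.0]]
spice_a [([322.0, 185.0, 340.0, 228.0], 0.86), ([222.0, 193.0, 240.0, 235.0], 0.82), ([390.0, 188.0, 413.0, 225.0], 0.61), ([368.0, 257.0, 400.0, 304.0], 0.55), ([257.0, 184.0, 281.
[... 653 characters left out ...]
]
spice_a [([245.0, 147.0, 267.0, 190.0], 0.96), ([218.0, 117.0, 237.0, 161.0], 0.94), ([300.0, 115.0, 317.0, 153.0], 0.85), ([298.0, 196.0, 315.0, 232.0], 0.57)]
honey_jar [([292.0, 233.0, 325.0, 290.0], 0.94)]
jam_jar [([280.0, 146.0, 297.0, 191.0], 0.81)]
pepper_mill [([287.0, 154.0, 314.0, 218.0], 0.72)]
spice_rack [([248.0, 114.0, 284.0, 166.0], 0.83), ([276.0, 314.0, 361.0, 388.0], 0.21)]
jar_tray [([225.0, 196.0, 278.0, 268.0], 0.93), ([249.0, 113.0, 285.0, 167.0], 0.28)]
saucer [([296.0, 196.0, 318.0, 234.0], 0.61), ([277.0, 316.0, 362.0, 386.0], 0.6)]
fish_tin [([226.0, 266.0, 273.0, 312.0], 0.69)]
teaspoon [([323.0, 208.0, 345.0, 246.0], 0.63), ([286.0, 153.0, 313.0, 220.0], 0.18)]
```

View pics/scene0.png

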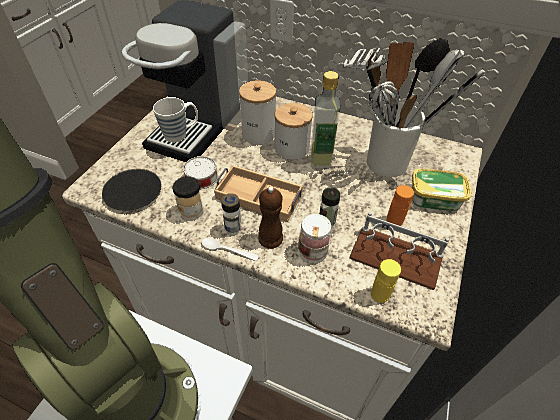

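View pics/side0.png

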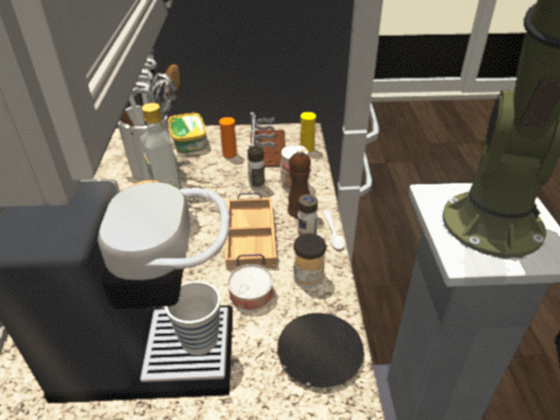

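The scene picture shows:

- **Targets:** saucer (132,190), tray (258,190) and rack (400,245), whose clips face the lower left.
- **Things to place:** honey (188,197), mill (270,217) and jam (315,238). The black-capped spice jars are at (232,213) and (330,205).
- **Leave alone:** tin (200,172) and spoon (230,248).
- **Could be taken for a spice jar:** orange (400,206) and yellow (385,280), both look-alikes, and the mill at (270,217). I choose (232,213) and (330,205) for their clear body and black cap.

The side picture agrees. Spices are at (308,215) and (256,167), the look-alikes are orange (228,138) and yellow (308,133), and the rack is at (267,140).

```bash
cat > h.py <<'E'
import numpy as np, cv2, pickle
from scipy.optimize import least_squares
def proj(im,P):
    P=np.atleast_2d(P); E=im["extrinsics"]; c=P@E[:3,:3].T+E[:3,3]
    return np.c_[im["fx"]*c[:,0]/c[:,2]+im["cx"], im["fy"]*c[:,1]/c[:,2]+im["cy"]]
def ray(im,uv,z):
    E=np.array(im["extrinsics"]); R=E[:3,:3]; o=-R.T@E[:3,3]
    d=R.T@np.array([(uv[0]-im["cx"])/im["fx"],(uv[1]-im["cy"])/im["fy"],1]); return o+d*(z-o[2])/d[2]
T=np.linspace(0,2*np.pi,48,endpoint=False); RING=np.c_[np.cos(T),np.sin(T)]
def cyl(x,y,prof): # prof: (radius, z) list
    return np.vstack([np.c_[RING*r+[x,y],np.full(48,z)] for r,z in prof])
def box(p): return np.r_[p.min(0),p.max(0)]
def fit(obs,prof,guess=(0.55,0.2)): # obs: (im,bbox,use mask)
    f=lambda q: np.hstack([(box(proj(im,cyl(q[0],q[1],prof)))-b) for im,b in obs])
    r=least_squares(f,guess,loss="soft_l1"); return r.x, r.fun
PROF=dict(spice=[(.0205,0),(.0205,.105)],honey=[(.03,0),(.0315,.083),(.0315,.094)],jam=[(.0335,0),(.0335,.088),(.032,.099)],
 mill=[(.029,0),(.025,.159),(.006,.17)],tin=[(.043,0),(.043,.04)],saucer=[(.05,0),(.075,.016)])
E
python3 - <<'E'
from h import *
D=pickle.load(open("cams.pkl","rb")); a,b=D["scene"],D["side"]
for n,p,o in [("spice1","spice",[(a,(222,193,240,235)),(b,(298,196,315,232))]),("spice2","spice",[(a,(322,185,340,228)),(b,(245,147,267,190))]),
 ("orange","spice",[(a,(390,188,413,225)),(b,(218,117,237,161))]),("yellow","spice",[(a,(368,257,400,304)),(b,(300,115,317,153))]),
 ("honey","honey",[(a,(175,175,204,223)),(b,(292,233,325,290))]),("jam","jam",[(a,(299,215,333,262))]),("mill","mill",[(a,(256,188,283,248)),(b,(287,154,314,218))]),
 ("saucer","saucer",[(a,(100,169,162,210)),(b,(277,316,362,386))]),("tin","tin",[(a,(182,157,219,188)),(b,(226,266,273,312))])]:
    x,f=fit(o,PROF[p]); print(n,np.round(x,4),np.round(f,1))
c=np.vstack([cv2.resize(a["color"][160:310,340:460],None,fx=5,fy=5,interpolation=2)[:600]])
cv2.imwrite("pics/c1.png",c)
cv2.imwrite("pics/c2.png",cv2.resize(a["color"][155:265,170:345],None,fx=4.5,fy=4.5,interpolation=2))
E
```

```text
spice1 [0.4262 0.026 ] [-0.7 -0.7  2.3  0.3 -0.9 -3.2  2.6 10.7]
spice2 [ 0.5377 -0.1712] [-3.9  0.4  0.4  0.2  0.3 -1.8 -3.2  0.2]
orange [ 0.6103 -0.3196] [-4.9 -4.4  0.3  1.3  0.3 -0.5 -0.4 -2.5]
yellow [ 0.3921 -0.3361] [ 0.2  1.1 -0.5 -0.9  0.3 -3.4 -0.5  0. ]
honey [0.4349 0.1485] [-2.6 -0.4 -0.1 -3.3 -0.1 -1.   0.3 -1.4]
jam [ 0.4412 -0.1736] [ 0.3 -2.1 -0.2  1.7]
mill [ 0.4328 -0.0646] [ 0.8 -4.4 -1.6  0.8  1.  -7.  -0.5  0.6]
saucer [0.4276 0.3238] [ 1.  -1.3 -1.5 -0.7 -0.4 -4.4  2.6  0.3]
tin [0.5487 0.1889] [ 0.6 -1.9 -1.9  0.3  0.6 -1.6 -0.4  0.4]
```

View pics/c2.png

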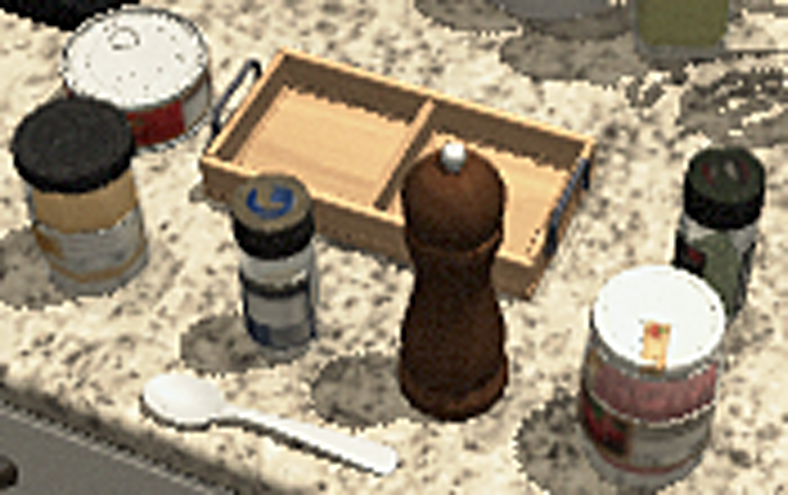

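The crop confirms the choice: the spice jar at crop (275,265) has a blue mark and black cap, and the one at (722,225) has a black cap and dark label. Honey is at (80,195), jam at (655,370), mill at (455,280), and the tray's near corner is at about (525,295).

>>> {"op": "jog_arm", "data": {"increments": [{"tz": -40, "wz": -0.12}, {"tz": -80, "wz": -0.24}, {"tz": -80, "wz": -0.331}, {"tz": -80, "wz": -0.331}, {"tz": -80, "wz": -0.331}]}}

```text
validation failed for argument at $.in...
```

>>> {"op": "jog_arm", "data": {"increments": [{"tx": -26, "ty": -30}, {"tx": -52, "ty": -60}, {"tx": -78, "ty": -90}, {"tx": -104, "ty": -120}, {"tx": -130, "ty": -150}]}}

```text
validation failed for argument at $.in...
```

View pics/c1.png

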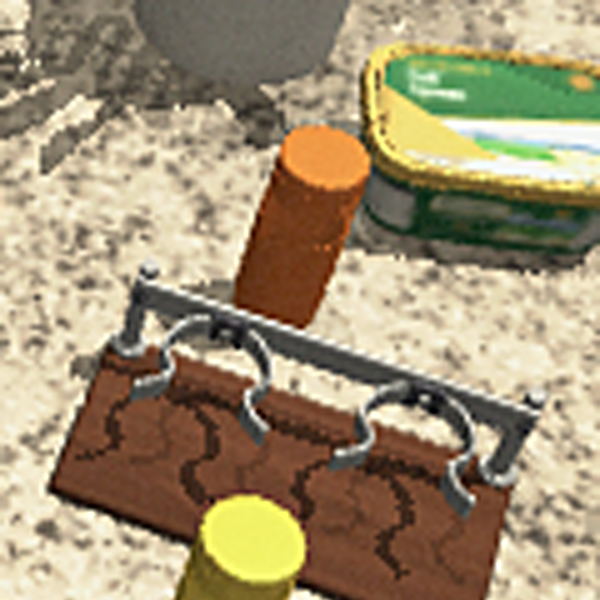

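The rack crop shows clip mouths at (195,415) and (400,485), the near-left deck corner at (50,490), and rail posts topped at (148,272) and (535,402). The yellow look-alike at (250,540) stands just in front, and the orange one stands behind the rail at (320,160). The jog rows need every field, so I resend them.

>>> {"op": "jog_arm", "data": {"increments": [{"tx": 0, "ty": 0, "tz": -40, "wx": 0, "wy": 0, "wz": -0.12, "gripper": 1}, {"tx": 0, "ty": 0, "tz": -80, "wx": 0, "wy": 0, "wz": -0.24, "gripper": 1}, {"tx": 0, "ty": 0, "tz": -80, "wx": 0, "wy": 0, "wz": -0.331, "gripper": 1}, {"tx": 0, "ty": 0, "tz": -80, "wx": 0, "wy": 0, "wz": -0.331, "gripper": 1}, {"tx": 0, "ty": 0, "tz": -80, "wx": 0, "wy": 0, "wz": -0.331, "gripper": 1}]}}

```text
time: 1.42
position: [0.2112, 0.6147, 0.3026]
tool_rot: [0.003, 3.142, 0.0]
ft_force: [-0.3, -1.2, 0.9]
grip_width: 1.002
grip_force: 0.0
```

>>> {"op": "jog_arm", "data": {"increments": [{"tx": -26, "ty": -30, "tz": 0, "wx": 0, "wy": 0, "wz": 0, "gripper": 1}, {"tx": -52, "ty": -60, "tz": 0, "wx": 0, "wy": 0, "wz": 0, "gripper": 1}, {"tx": -78, "ty": -90, "tz": 0, "wx": 0, "wy": 0, "wz": 0, "gripper": 1}, {"tx": -104, "ty": -120, "tz": 0, "wx": 0, "wy": 0, "wz": 0, "gripper": 1}, {"tx": -130, "ty": -150, "tz": 0, "wx": 0, "wy": 0, "wz": 0, "gripper": 1}]}}

```text
time: 1.83
position: [0.3417, 0.4625, 0.3007]
tool_rot: [-0.003, -3.14, 0.004]
ft_force: [0.8, 0.1, 0.4]
grip_width: 0.998
grip_force: 0.0
```

>>> {"op": "jog_arm", "data": {"increments": [{"tx": -100, "ty": -170, "tz": 0, "wx": 0, "wy": 0, "wz": 0, "gripper": 1}, {"tx": -100, "ty": -170, "tz": 0, "wx": 0, "wy": 0, "wz": 0, "gripper": 1}, {"tx": -100, "ty": -170, "tz": 0, "wx": 0, "wy": 0, "wz": 0, "gripper": 1}, {"tx": -100, "ty": -170, "tz": 0, "wx": 0, "wy": 0, "wz": 0, "gripper": 1}, {"tx": -100, "ty": -170, "tz": 0, "wx": 0, "wy": 0, "wz": 0, "gripper": 1}]}}

```text
time: 2.25
position: [0.4425, 0.2902, 0.301]
tool_rot: [-0.009, -3.14, 0.004]
ft_force: [-0.3, -0.7, 0.0]
grip_width: 1.004
grip_force: 0.0
```

>>> {"op": "jog_arm", "data": {"increments": [{"tx": -40, "ty": -195, "tz": 0, "wx": 0, "wy": 0, "wz": 0, "gripper": 1}, {"tx": -40, "ty": -195, "tz": 0, "wx": 0, "wy": 0, "wz": 0, "gripper": 1}, {"tx": -40, "ty": -195, "tz": 0, "wx": 0, "wy": 0, "wz": 0, "gripper": 1}, {"tx": -40, "ty": -195, "tz": 0, "wx": 0, "wy": 0, "wz": 0, "gripper": 1}, {"tx": -40, "ty": -195, "tz": 0, "wx": 0, "wy": 0, "wz": 0, "gripper": 1}]}}

```text
time: 2.67
position: [0.4808, 0.0957, 0.3011]
tool_rot: [-0.008, -3.139, 0.002]
ft_force: [0.3, 0.0, 0.8]
grip_width: 0.997
grip_force: 0.0
```

```bash
python3 - <<'E'
from h import *
from bench import ctrl, vision
w=vision.get_image("wrist"); pickle.dump(w,open("w1.pkl","wb")); cv2.imwrite("pics/w1.png",w["color"])
s=ctrl.get_state(); print(s["position"],s["joint_positions"])
E=w["extrinsics"]; print(np.round(E,3).tolist(), -E[:3,:3].T@E[:3,3])
for t in ["spice_a","honey_jar","jam_jar","pepper_mill","jar_tray","fish_tin","teaspoon","saucer","spice_rack"]:
    print(t,[(np.round(d["bbox"]).tolist(),round(d["conf"],2)) for d in vision.spot_in("wrist",t)])
E
```

```text
[0.48224721 0.08836733 0.30140476] [-0.59516039 -0.05997383  0.34162913  1.71740932  0.02449997  1.48299678
  1.30033577]
[[0.005, 1.0, -0.001, -0.097], [0.962, -0.005, 0.272, -0.517], [0.272, -0.002, -0.962, 0.335], [0.0, 0.0, 0.0, 1.0]] [0.40657729 0.0957269  0.46304984]
spice_a [([16.0, 194.0, 102.0, 252.0], 0.69), ([192.0, 106.0, 248.0, 149.0], 0.68), ([409.0, 59.0, 530.0, 185.0], 0.5)]
honey_jar [([302.0, 105.0, 367.0, 166.0], 0.83), ([78.0, 108.0, 182.0, 171.0], 0.38)]
jam_jar [([0.0, 106.0, 91.0, 174.0], 0.57)]
pepper_mill [([76.0, 107.0, 181.0, 172.0], 0.87)]
jar_tray [([137.0, 177.0, 305.0, 265.0], 0.77)]
fish_tin [([324.0, 180.0, 392.0, 257.0], 0.69)]
teaspoon [([153.0, 56.0, 269.0, 86.0], 0.92)]
saucer [([408.0, 59.0, 529.0, 186.0], 0.97)]
spice_rack [([0.0, 160.0, 28.0, 233.0], 0.78)]
```

View pics/w1.png

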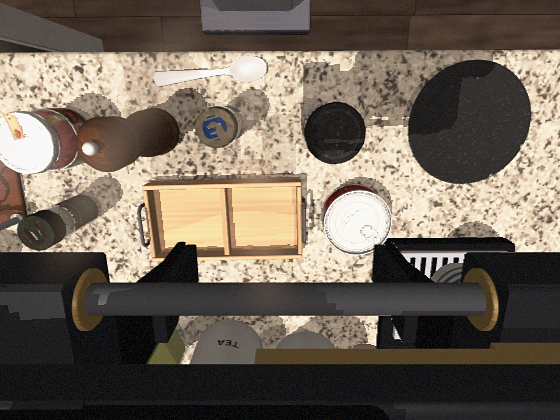

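The wrist picture (right = +y, down = +x) shows the mill (125,138), blue spice (218,126), honey (335,133), saucer (469,122) and jam (45,140). The dark spice is at (55,220) and the tin at (357,217). The tray outline runs (143,183) to (305,258), with almost no yaw. Next I go over the rack.

>>> {"op": "jog_arm", "data": {"increments": [{"tx": 0, "ty": -180, "tz": 0, "wx": 0, "wy": 0, "wz": 0, "gripper": 1}, {"tx": 0, "ty": -180, "tz": 0, "wx": 0, "wy": 0, "wz": 0, "gripper": 1}, {"tx": 0, "ty": -180, "tz": 0, "wx": 0, "wy": 0, "wz": 0, "gripper": 1}, {"tx": 0, "ty": -180, "tz": 0, "wx": 0, "wy": 0, "wz": 0, "gripper": 1}, {"tx": 0, "ty": -180, "tz": 0, "wx": 0, "wy": 0, "wz": 0, "gripper": 1}]}}

```text
time: 3.58
position: [0.4805, -0.0871, 0.303]
tool_rot: [0.012, 3.141, -0.004]
ft_force: [0.5, -0.1, 0.8]
grip_width: 0.999
grip_force: 0.0
```

>>> {"op": "jog_arm", "data": {"increments": [{"tx": 0, "ty": -180, "tz": 0, "wx": 0, "wy": 0, "wz": 0, "gripper": 1}, {"tx": 0, "ty": -180, "tz": 0, "wx": 0, "wy": 0, "wz": 0, "gripper": 1}, {"tx": 0, "ty": -180, "tz": 0, "wx": 0, "wy": 0, "wz": 0, "gripper": 1}, {"tx": 0, "ty": -180, "tz": 0, "wx": 0, "wy": 0, "wz": 0, "gripper": 1}, {"tx": 0, "ty": -180, "tz": 0, "wx": 0, "wy": 0, "wz": 0, "gripper": 1}]}}

```text
time: 4.0
position: [0.4796, -0.2668, 0.3029]
tool_rot: [0.011, 3.142, -0.007]
ft_force: [-0.4, 0.2, 0.9]
grip_width: 1.006
grip_force: 0.0
```

```bash
python3 - <<'E'
from h import *
from bench import ctrl, vision
vision.get_image("wrist")
w=vision.get_image("wrist"); pickle.dump(w,open("w2.pkl","wb")); cv2.imwrite("pics/w2.png",cv2.resize(w["color"],None,fx=1.42,fy=1.42,interpolation=2))
s=ctrl.get_state(); print(s["position"],s["joint_positions"])
for t in ["spice_a","jam_jar","pepper_mill","spice_rack"]:
    print(t,[(np.round(d["bbox"]).tolist(),round(d["conf"],2)) for d in vision.spot_in("wrist",t)])
E
```

```text
[ 0.48033491 -0.26360817  0.30249412] [-0.25177403  0.07637285  0.75316762  1.60356607 -0.05034416  1.48209139
  2.06925045]
spice_a [([218.0, 245.0, 260.0, 286.0], 0.93), ([340.0, 192.0, 393.0, 249.0], 0.88), ([187.0, 74.0, 242.0, 117.0], 0.74), ([506.0, 105.0, 560.0, 145.0], 0.57)]
jam_jar [([330.0, 105.0, 410.0, 175.0], 0.81)]
pepper_mill [([421.0, 105.0, 537.0, 169.0], 0.62)]
spice_rack [([141.0, 145.0, 299.0, 238.0], 0.92)]
```

View pics/w2.png

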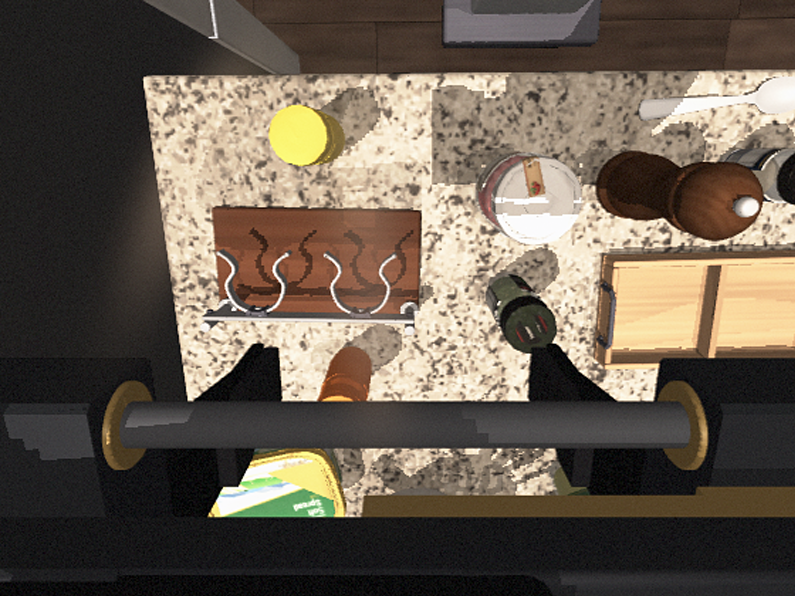

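The 1.42x wrist view shows the deck corners (213,207), (421,210) and (419,312). Clip tips are at (218,253), (289,255), (325,256) and (398,257). The dark spice is at (520,315), jam at (530,197), yellow at (300,135) clear in front of the rack, and orange (345,375) behind the rail.

```bash
python3 - <<'E'
from h import *
D=pickle.load(open("cams.pkl","rb")); a,b=D["scene"],D["side"]
w1=pickle.load(open("w1.pkl","rb")); w2=pickle.load(open("w2.pkl","rb"))
def rig(L,pts,obs,ims,g):
    L=np.array(L)
    def f(q):
        c,s=np.cos(q[2]),np.sin(q[2]); P=np.c_[L[:,0]*c-L[:,1]*s+q[0],L[:,0]*s+L[:,1]*c+q[1],L[:,2]]
        return np.vstack([proj(im,P[i])-uv for i,uv,im in zip(pts,obs,ims)]).ravel()
    r=least_squares(f,g,loss="soft_l1"); return r.x,r.fun
L=[(-.05,-.095,.008),(-.05,.095,.008),(.05,.095,.008),(-.018,-.069,.053),(-.018,-.019,.053),(-.018,.019,.053),(-.018,.069,.053)]
uv=np.array([(213,207),(421,210),(419,312),(218,253),(289,255),(325,256),(398,257)])/1.42
x,f=rig(L,range(7),uv,[w2]*7,(.5,-.3,0)); print("rack",x,np.round(f,1).tolist())
# incl. scene crop
uv2=list(uv)+[(340+50/5,160+490/5)]; x,f=rig(L,list(range(7))+[1],uv2,[w2]*7+[a],(.5,-.3,0)); print("rack+scene",x,np.round(f[-2:],1))
c,s=np.cos(x[2]),np.sin(x[2])
for y in (.044,-.044):
    for xx in (-.036,.01): print("seat",xx,y,x[0]+xx*c-y*s,x[1]+xx*s+y*c)
# tray rim top corners
L=[(-.052,-.1,.03),(-.052,.1,.03),(.052,.1,.03),(.052,-.1,.03)]
x,f=rig(L,range(4),[(143,183),(301,180),(304,257),(153,259)],[w1]*4,(.55,0,0)); print("tray w",x,np.round(f,1))
x,f=rig(L,[3,2,1,0],[(170+590/4.5,155+142/4.5),(170+285/4.5,155+50/4.5),(170+203/4.5,155+158/4.5),(170+530/4.5,155+265/4.5)],[a]*4,(.55,0,0)); print("tray s",x,np.round(f,1))
for n,p,o in [("spice1","spice",[(w1,(192,106,248,149))]),("spice2","spice",[(w2,(340,192,393,249))]),("spice2 w1","spice",[(w1,(16,194,102,252))]),
 ("yellow","spice",[(w2,(187,74,242,117))]),("jam","jam",[(w2,(330,105,410,175))]),("mill","mill",[(w1,(76,107,181,172))]),("mill","mill",[(w2,(421,105,537,169))]),
 ("honey","honey",[(w1,(302,105,367,166))]),("saucer","saucer",[(w1,(408,59,529,186))]),("tin","tin",[(w1,(324,180,392,257))])]:
    x,f=fit(o,PROF[p]); print(n,np.round(x,4),np.round(f,1))
E
```

```text
rack [ 0.50626577 -0.34867927 -0.02256823] [-1.7, 0.6, 0.6, 0.7, 0.3, 3.2, 5.1, 0.1, -2.5, -0.7, 4.3, -0.9, -4.7, -1.0]
rack+scene [ 0.50611398 -0.34891674 -0.01958166] [-0.3 -2.4]
seat -0.036 0.044 0.47098242156262826 -0.3042202834310078
seat 0.01 0.044 0.5169736026942494 -0.30512098211448624
seat -0.036 -0.044 0.4692593458203217 -0.3922034125523699
seat 0.01 -0.044 0.5152505269519428 -0.3931041112358483
tray w [0.54809773 0.01873019 0.01507493] [-0.5 -0.2  2.3 -0.4 -0.2  0.1 -0.3  0.8]
tray s [0.54735325 0.01510597 0.00627621] [ 2.1 -0.4 -0.3 -1.4 -1.   0.3  0.   0.7]
spice1 [0.427  0.0253] [ 1.   0.2 -2.1 -0.2]
spice2 [ 0.5368 -0.1732] [ 0.2 -1.2 -0.2  0.8]
spice2 w1 [ 0.5383 -0.1731] [-0.5 -0.8  0.7  0.7]
yellow [ 0.3958 -0.3417] [-0.1 -0.7  0.2  0.7]
jam [ 0.4421 -0.1738] [ 2.2  2.5 -1.  -1.6]
mill [ 0.4359 -0.057 ] [-0.9 -0.1  7.4  0.1]
mill [ 0.435  -0.0787] [-10.7  -0.3   0.9   0.3]
honey [0.4366 0.1476] [ 0.3 -0.8 -0.2  0.9]
saucer [0.4306 0.3203] [-1.2  0.7  1.2 -0.8]
tin [0.5482 0.188 ] [-2.3  2.8  1.6 -2.2]
```

```bash
python3 - <<'E'
from h import *
D=pickle.load(open("cams.pkl","rb")); a,b=D["scene"],D["side"]; w2=pickle.load(open("w2.pkl","rb"))
for uv in [(145,75),(165,220),(187,390)]: print(ray(w2,np.array(uv)/1.42,0))
print("scene edge",ray(a,(483,150),0),ray(a,(452,345),0)); print("side edge", ray(b,(210,124),0),ray(b,(325,122),0))
print("butter tub", ray(a,(440,190),0.05))
E
```

```text
[ 0.34209974 -0.4890059   0.        ]
[ 0.46577729 -0.4890064   0.        ]
[ 0.63806167 -0.49047978  0.        ]
scene edge [ 0.97383324 -0.49425595  0.        ] [ 0.34171165 -0.49508645  0.        ]
side edge [ 0.67504844 -0.49383604  0.        ] [ 0.32595963 -0.48820846  0.        ]
butter tub [ 0.70473661 -0.40073682  0.05      ]
```

>>> {"op": "jog_arm", "data": {"increments": [{"tx": 0, "ty": 90, "tz": 0, "wx": 0, "wy": 0, "wz": 0.12, "gripper": 0.8}, {"tx": -30, "ty": 90, "tz": 0, "wx": 0, "wy": 0, "wz": 0.24, "gripper": 0.8}, {"tx": -56, "ty": 90, "tz": 40, "wx": 0, "wy": 0, "wz": 0.36, "gripper": 0.8}, {"tx": -56, "ty": 90, "tz": 80, "wx": 0, "wy": 0, "wz": 0.48, "gripper": 0.8}, {"tx": -56, "ty": 90, "tz": 100, "wx": 0, "wy": 0, "wz": 0.6, "gripper": 0.8}]}}

```text
time: 4.72
position: [0.5396, -0.1644, 0.2005]
tool_rot: [0.908, 3.007, 0.003]
ft_force: [-0.9, 0.1, -0.1]
grip_width: 0.815
grip_force: 0.0
```

>>> {"op": "jog_arm", "data": {"increments": [{"tx": 0, "ty": 0, "tz": 0, "wx": 0, "wy": 0, "wz": 0.12, "gripper": 0.8}, {"tx": 0, "ty": 0, "tz": 0, "wx": 0, "wy": 0, "wz": 0.24, "gripper": 0.8}, {"tx": 0, "ty": 0, "tz": 0, "wx": 0, "wy": 0, "wz": 0.36, "gripper": 0.8}, {"tx": 0, "ty": 0, "tz": 0, "wx": 0, "wy": 0, "wz": 0.48, "gripper": 0.8}, {"tx": 0, "ty": 0, "tz": 0, "wx": 0, "wy": 0, "wz": 0.6, "gripper": 0.8}]}}

```text
time: 5.13
position: [0.5377, -0.1677, 0.2025]
tool_rot: [-1.762, -2.6, -0.001]
ft_force: [-0.6, 0.1, -0.1]
grip_width: 0.8
grip_force: 0.0
```

>>> {"op": "jog_arm", "data": {"increments": [{"tx": 0, "ty": 0, "tz": 0, "wx": 0, "wy": 0, "wz": 0.12, "gripper": 0.8}, {"tx": 0, "ty": 0, "tz": 0, "wx": 0, "wy": 0, "wz": 0.24, "gripper": 0.8}, {"tx": 0, "ty": 0, "tz": 0, "wx": 0, "wy": 0, "wz": 0.36, "gripper": 0.8}, {"tx": 0, "ty": 0, "tz": 0, "wx": 0, "wy": 0, "wz": 0.371, "gripper": 0.8}, {"tx": 0, "ty": 0, "tz": 0, "wx": 0, "wy": 0, "wz": 0.371, "gripper": 0.8}]}}

```text
time: 5.55
position: [0.5376, -0.1683, 0.2025]
tool_rot: [-2.203, -2.239, -0.001]
ft_force: [-0.3, -0.0, -0.4]
grip_width: 0.8
grip_force: 0.0
```

>>> {"op": "jog_arm", "data": {"increments": [{"tx": -5, "ty": 0, "tz": 35, "wx": 0, "wy": 0, "wz": 0.02, "gripper": 0.8}, {"tx": -5, "ty": 0, "tz": 70, "wx": 0, "wy": 0, "wz": 0.036, "gripper": 0.8}, {"tx": -5, "ty": 0, "tz": 105, "wx": 0, "wy": 0, "wz": 0.036, "gripper": 0.8}, {"tx": -5, "ty": 0, "tz": 130, "wx": 0, "wy": 0, "wz": 0.036, "gripper": 0.8}, {"tx": -5, "ty": 0, "tz": 138, "wx": 0, "wy": 0, "wz": 0.036, "gripper": 0.8}]}}

```text
time: 5.97
position: [0.5346, -0.1732, 0.0604]
tool_rot: [-2.24, -2.194, 0.006]
ft_force: [-1.9, -0.5, 0.1]
grip_width: 0.799
grip_force: 0.0
```

>>> {"op": "jog_arm", "data": {"increments": [{"tx": 0, "ty": 0, "tz": 0, "wx": 0, "wy": 0, "wz": 0, "gripper": 0.6}, {"tx": 0, "ty": 0, "tz": 0, "wx": 0, "wy": 0, "wz": 0, "gripper": 0.4}, {"tx": 0, "ty": 0, "tz": 0, "wx": 0, "wy": 0, "wz": 0, "gripper": 0.2}, {"tx": 0, "ty": 0, "tz": 0, "wx": 0, "wy": 0, "wz": 0, "gripper": 0.2}, {"tx": 0, "ty": 0, "tz": 0, "wx": 0, "wy": 0, "wz": 0, "gripper": 0.2}], "grip_force": 20}}

```text
time: 6.38
position: [0.5385, -0.1753, 0.0662]
tool_rot: [2.247, 2.192, 0.003]
ft_force: [-1.1, 0.2, 0.3]
grip_width: 0.508
grip_force: 0.3
```

>>> {"op": "jog_arm", "data": {"increments": [{"tx": 0, "ty": 0, "tz": 0, "wx": 0, "wy": 0, "wz": 0, "gripper": 0.2}, {"tx": 0, "ty": 0, "tz": 0, "wx": 0, "wy": 0, "wz": 0, "gripper": 0.2}, {"tx": 0, "ty": 0, "tz": 0, "wx": 0, "wy": 0, "wz": 0, "gripper": 0.2}, {"tx": 0, "ty": 0, "tz": 0, "wx": 0, "wy": 0, "wz": 0, "gripper": 0.2}, {"tx": 0, "ty": 0, "tz": 0, "wx": 0, "wy": 0, "wz": 0, "gripper": 0.2}], "grip_force": 20}}

```text
time: 6.8
position: [0.5382, -0.1754, 0.0658]
tool_rot: [2.248, 2.192, 0.002]
ft_force: [-0.6, 1.1, 6.3]
grip_width: 0.468
grip_force: 19.8
```

>>> {"op": "jog_arm", "data": {"increments": [{"tx": 0, "ty": 0, "tz": -20, "wx": 0, "wy": 0, "wz": 0, "gripper": 0.2}, {"tx": 0, "ty": 0, "tz": -55, "wx": 0, "wy": 0, "wz": 0, "gripper": 0.2}, {"tx": 0, "ty": 0, "tz": -95, "wx": 0, "wy": 0, "wz": 0, "gripper": 0.2}, {"tx": 0, "ty": 0, "tz": -120, "wx": 0, "wy": 0, "wz": 0, "gripper": 0.2}, {"tx": 0, "ty": 0, "tz": -120, "wx": 0, "wy": 0, "wz": 0, "gripper": 0.2}]}}

```text
time: 7.22
position: [0.5406, -0.1765, 0.1904]
tool_rot: [2.244, 2.188, 0.01]
ft_force: [1.4, -1.5, -0.4]
grip_width: 0.468
grip_force: 19.8
```

```bash
python3 - <<'E'
from h import *
from bench import ctrl, vision
s=ctrl.get_state(); print(s["position"],s["tool_rot"],s["grip_width"],s["grip_force"],s["ft_force"])
a=2*np.arctan2(s["tool_rot"][1],s["tool_rot"][0]); print(np.degrees(a)%360)
w=vision.get_image("wrist"); E=w["extrinsics"]; print(np.round(E,3).tolist(), -E[:3,:3].T@E[:3,3])
cv2.imwrite("pics/w3.png",w["color"])
E
```

```text
[ 0.5406426  -0.17650098  0.19036265] [2.24408346 2.18771857 0.01027146] 0.4682111431456286 19.785915134707466 [ 1.39944524 -1.5353652  -0.3815556 ]
88.54267130394003
[[1.0, -0.025, 0.01, -0.547], [-0.027, -0.961, 0.274, -0.18], [0.003, -0.275, -0.962, 0.309], [0.0, 0.0, 0.0, 1.0]] [ 0.54148633 -0.10182739  0.35211986]
```

View pics/w3.png

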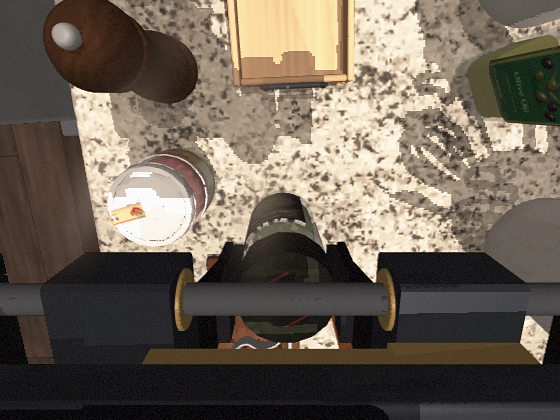

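The dark jar is held upright between the pads at (278,265), clear of the jam at (155,200). Next it goes in front of the far clip.

>>> {"op": "jog_arm", "data": {"increments": [{"tx": -38, "ty": -11, "tz": 0, "wx": 0, "wy": 0, "wz": 0, "gripper": 0.2}, {"tx": -76, "ty": -22, "tz": 0, "wx": 0, "wy": 0, "wz": 0, "gripper": 0.2}, {"tx": -114, "ty": -33, "tz": 0, "wx": 0, "wy": 0, "wz": 0, "gripper": 0.2}, {"tx": -152, "ty": -45, "tz": 0, "wx": 0, "wy": 0, "wz": 0, "gripper": 0.2}, {"tx": -180, "ty": -65, "tz": 0, "wx": 0, "wy": 0, "wz": 0, "gripper": 0.2}]}}

```text
time: 7.68
position: [0.4668, -0.3557, 0.1829]
tool_rot: [-2.249, -2.192, 0.003]
ft_force: [0.7, -0.2, -1.4]
grip_width: 0.463
grip_force: 19.8
```

>>> {"op": "jog_arm", "data": {"increments": [{"tx": -20, "ty": 0, "tz": 0, "wx": 0, "wy": 0, "wz": 0, "gripper": 0.2}, {"tx": -38, "ty": 0, "tz": 0, "wx": 0, "wy": 0, "wz": 0, "gripper": 0.2}, {"tx": -38, "ty": 0, "tz": 0, "wx": 0, "wy": 0, "wz": 0, "gripper": 0.2}, {"tx": -38, "ty": 0, "tz": 0, "wx": 0, "wy": 0, "wz": 0, "gripper": 0.2}, {"tx": -38, "ty": 0, "tz": 0, "wx": 0, "wy": 0, "wz": 0, "gripper": 0.2}]}}

```text
time: 8.1
position: [0.4667, -0.3901, 0.1831]
tool_rot: [-2.247, -2.192, -0.0]
ft_force: [0.1, -1.1, -0.4]
grip_width: 0.466
grip_force: 19.8
```

```bash
python3 - <<'E'
from h import *
from bench import ctrl, vision
a=vision.get_image("scene"); a=vision.get_image("side"); P=[];R=[]
for i in range(4):
    s=ctrl.get_state(); P.append(s["position"]); R.append(s["tool_rot"]*np.sign(s["tool_rot"][0])); vision.get_image("wrist")
print(np.round(P,4).tolist(),np.round(R,4).tolist(), s["joint_positions"].round(2))
w=vision.get_image("wrist");E=w["extrinsics"]; print(-E[:3,:3].T@E[:3,3])
E
```

```text
[[0.4674, -0.3897, 0.1837], [0.4675, -0.3898, 0.184], [0.4675, -0.3901, 0.1842], [0.4674, -0.3903, 0.1844]] [[2.2458, 2.1945, 0.0009], [2.2461, 2.1949, 0.001], [2.2466, 2.1951, 0.0011], [2.2472, 2.1949, 0.001]] [-0.07  0.34  0.9   1.64 -0.28  1.3   0.85]
[ 0.46966235 -0.31609035  0.34638148]
```

>>> {"op": "jog_arm", "data": {"increments": [{"tx": -4.5, "ty": 1.5, "tz": 30, "wx": 0, "wy": 0, "wz": 0, "gripper": 0.2}, {"tx": -4.5, "ty": 1.5, "tz": 60, "wx": 0, "wy": 0, "wz": 0, "gripper": 0.2}, {"tx": -4.5, "ty": 1.5, "tz": 85, "wx": 0, "wy": 0, "wz": 0, "gripper": 0.2}, {"tx": -4.5, "ty": 1.5, "tz": 100, "wx": 0, "wy": 0, "wz": 0, "gripper": 0.2}, {"tx": -4.5, "ty": 1.5, "tz": 104, "wx": 0, "wy": 0, "wz": 0, "gripper": 0.2}]}}

```text
time: 8.87
position: [0.4669, -0.3942, 0.0775]
tool_rot: [-2.245, -2.19, 0.001]
ft_force: [-0.6, 0.9, -0.8]
grip_width: 0.471
grip_force: 19.8
```

```bash
python3 - <<'E'
from h import *
from bench import ctrl, vision
a=vision.get_image("scene");b=vision.get_image("side")
s=ctrl.get_state(); print(s["position"],s["ft_force"])
c1=cv2.resize(a["color"][170:320,335:465],None,fx=4,fy=4,interpolation=2); c2=cv2.resize(b["color"][60:210,215:345],None,fx=4,fy=4,interpolation=2)
im=np.hstack([c1,c2]); cv2.imwrite("pics/p1.png",cv2.resize(im,(800,int(im.shape[0]*800/im.shape[1]))))
E
```

```text
[ 0.46801325 -0.39556576  0.08004261] [ 0.31771273 -0.68662706 -0.20647005]
```

View pics/p1.png

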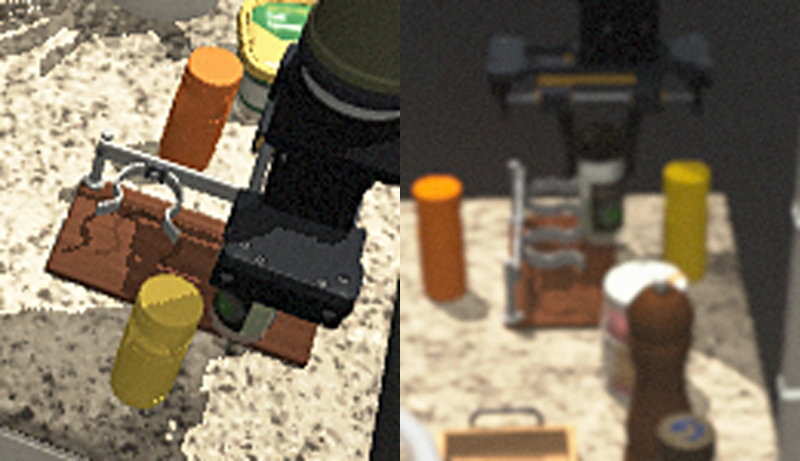

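The jar hovers over the front part of the deck before the far clip, at (240,320) in the scene half and (600,215) in the side half. I lower it till it touches.

>>> {"op": "jog_arm", "data": {"increments": [{"tx": 0, "ty": 0, "tz": 1, "wx": 0, "wy": 0, "wz": 0, "gripper": 0.2}, {"tx": 0, "ty": 0, "tz": 2, "wx": 0, "wy": 0, "wz": 0, "gripper": 0.2}, {"tx": 0, "ty": 0, "tz": 3, "wx": 0, "wy": 0, "wz": 0, "gripper": 0.2}, {"tx": 0, "ty": 0, "tz": 4, "wx": 0, "wy": 0, "wz": 0, "gripper": 0.2}, {"tx": 0, "ty": 0, "tz": 4, "wx": 0, "wy": 0, "wz": 0, "gripper": 0.2}]}}

```text
time: 9.38
position: [0.4685, -0.396, 0.0769]
tool_rot: [2.249, 2.193, 0.001]
ft_force: [-0.2, 0.4, -1.1]
grip_width: 0.463
grip_force: 19.8
```

>>> {"op": "jog_arm", "data": {"increments": [{"tx": 0, "ty": 0, "tz": 1, "wx": 0, "wy": 0, "wz": 0, "gripper": 0.2}, {"tx": 0, "ty": 0, "tz": 2, "wx": 0, "wy": 0, "wz": 0, "gripper": 0.2}, {"tx": 0, "ty": 0, "tz": 2, "wx": 0, "wy": 0, "wz": 0, "gripper": 0.2}, {"tx": 0, "ty": 0, "tz": 2, "wx": 0, "wy": 0, "wz": 0, "gripper": 0.2}, {"tx": 0, "ty": 0, "tz": 2, "wx": 0, "wy": 0, "wz": 0, "gripper": 0.2}]}}

```text
time: 9.8
position: [0.4683, -0.396, 0.0745]
tool_rot: [2.249, 2.193, 0.0]
ft_force: [-0.0, -0.5, -1.6]
grip_width: 0.463
grip_force: 19.8
```

>>> {"op": "jog_arm", "data": {"increments": [{"tx": 0, "ty": 0, "tz": 1, "wx": 0, "wy": 0, "wz": 0, "gripper": 0.2}, {"tx": 0, "ty": 0, "tz": 2, "wx": 0, "wy": 0, "wz": 0, "gripper": 0.2}, {"tx": 0, "ty": 0, "tz": 2, "wx": 0, "wy": 0, "wz": 0, "gripper": 0.2}, {"tx": 0, "ty": 0, "tz": 2, "wx": 0, "wy": 0, "wz": 0, "gripper": 0.2}, {"tx": 0, "ty": 0, "tz": 2, "wx": 0, "wy": 0, "wz": 0, "gripper": 0.2}]}}

```text
time: 10.22
position: [0.4682, -0.3966, 0.0738]
tool_rot: [2.249, 2.192, 0.0]
ft_force: [-2.7, 1.0, 5.7]
grip_width: 0.467
grip_force: 19.9
```

>>> {"op": "jog_arm", "data": {"increments": [{"tx": 0, "ty": 0, "tz": -1, "wx": 0, "wy": 0, "wz": 0, "gripper": 0.6}, {"tx": 0, "ty": 0, "tz": -1, "wx": 0, "wy": 0, "wz": 0, "gripper": 0.68}, {"tx": 0, "ty": 0, "tz": -1, "wx": 0, "wy": 0, "wz": 0, "gripper": 0.68}, {"tx": 0, "ty": 0, "tz": -1, "wx": 0, "wy": 0, "wz": 0, "gripper": 0.68}, {"tx": 0, "ty": 0, "tz": -1, "wx": 0, "wy": 0, "wz": 0, "gripper": 0.68}]}}

```text
time: 10.63
position: [0.4683, -0.3958, 0.0734]
tool_rot: [-2.249, -2.193, -0.0]
ft_force: [0.4, -0.2, -1.0]
grip_width: 0.667
grip_force: 0.0
```

>>> {"op": "jog_arm", "data": {"increments": [{"tx": 0, "ty": 0, "tz": 0, "wx": 0, "wy": 0, "wz": 0, "gripper": 0.68}, {"tx": 0, "ty": 0, "tz": -10, "wx": 0, "wy": 0, "wz": 0, "gripper": 0.68}, {"tx": 0, "ty": 0, "tz": -30, "wx": 0, "wy": 0, "wz": 0, "gripper": 0.68}, {"tx": 0, "ty": 0, "tz": -55, "wx": 0, "wy": 0, "wz": 0, "gripper": 0.68}, {"tx": 0, "ty": 0, "tz": -60, "wx": 0, "wy": 0, "wz": 0, "gripper": 0.68}]}}

```text
time: 11.05
position: [0.4698, -0.398, 0.138]
tool_rot: [2.245, 2.189, 0.002]
ft_force: [-0.1, -0.7, -0.5]
grip_width: 0.682
grip_force: 0.0
```

>>> {"op": "jog_arm", "data": {"increments": [{"tx": 0, "ty": -35, "tz": 0, "wx": 0, "wy": 0, "wz": 0, "gripper": 0.3}, {"tx": 0, "ty": -53, "tz": 0, "wx": 0, "wy": 0, "wz": 0, "gripper": 0.0}, {"tx": 0, "ty": -53, "tz": 0, "wx": 0, "wy": 0, "wz": 0, "gripper": 0.0}, {"tx": 0, "ty": -53, "tz": 0, "wx": 0, "wy": 0, "wz": 0, "gripper": 0.0}, {"tx": 0, "ty": -53, "tz": 0, "wx": 0, "wy": 0, "wz": 0, "gripper": 0.0}]}}

```text
time: 11.47
position: [0.4164, -0.3943, 0.1338]
tool_rot: [2.248, 2.193, 0.002]
ft_force: [1.1, -0.3, -0.9]
grip_width: 0.386
grip_force: 0.0
```

```bash
python3 - <<'E'
from h import *
from bench import ctrl, vision
a=vision.get_image("scene");b=vision.get_image("side")
s=ctrl.get_state(); print(s["position"],s["grip_width"],s["ft_force"])
c1=cv2.resize(a["color"][170:320,335:465],None,fx=4,fy=4,interpolation=2); c2=cv2.resize(b["color"][60:210,215:345],None,fx=4,fy=4,interpolation=2)
im=np.hstack([c1,c2]); cv2.imwrite("pics/p2.png",cv2.resize(im,(800,int(im.shape[0]*800/im.shape[1]))))
E
```

```text
[ 0.41662961 -0.39424832  0.13355778] 0.2987818651814899 [-0.1375895   0.03919487  0.34291958]
```

View pics/p2.png

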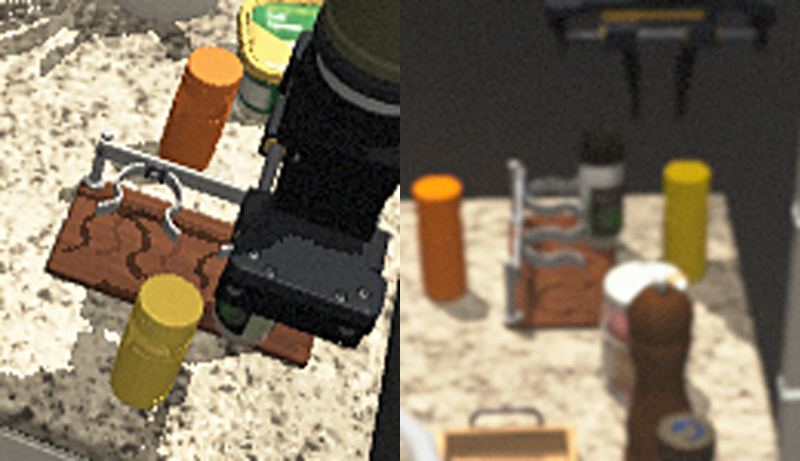

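The jar stands free in front of the far clip, at (245,315) in the scene half and (602,190) in the side half. The yellow one is untouched at (165,340). I lower the shut fingers behind the jar.

>>> {"op": "jog_arm", "data": {"increments": [{"tx": 0, "ty": 0, "tz": 0, "wx": 0, "wy": 0, "wz": 0, "gripper": 0}, {"tx": 0, "ty": 0, "tz": 0, "wx": 0, "wy": 0, "wz": 0, "gripper": 0}, {"tx": 0, "ty": 0, "tz": 0, "wx": 0, "wy": 0, "wz": 0, "gripper": 0}, {"tx": 0, "ty": 0, "tz": 25, "wx": 0, "wy": 0, "wz": 0, "gripper": 0}, {"tx": 0, "ty": 0, "tz": 40, "wx": 0, "wy": 0, "wz": 0, "gripper": 0}]}}

```text
time: 11.98
position: [0.4157, -0.3945, 0.0927]
tool_rot: [2.248, 2.194, 0.001]
ft_force: [-0.0, 0.4, -0.2]
grip_width: 0.008
grip_force: 0.0
```

>>> {"op": "jog_arm", "data": {"increments": [{"tx": 0, "ty": 0, "tz": 25, "wx": 0, "wy": 0, "wz": 0, "gripper": 0}, {"tx": 0, "ty": 0, "tz": 40, "wx": 0, "wy": 0, "wz": 0, "gripper": 0}, {"tx": 0, "ty": 0, "tz": 40, "wx": 0, "wy": 0, "wz": 0, "gripper": 0}, {"tx": 0, "ty": 0, "tz": 40, "wx": 0, "wy": 0, "wz": 0, "gripper": 0}, {"tx": 0, "ty": 0, "tz": 40, "wx": 0, "wy": 0, "wz": 0, "gripper": 0}]}}

```text
time: 12.4
position: [0.4158, -0.3953, 0.0545]
tool_rot: [2.248, 2.192, -0.0]
ft_force: [0.2, -0.4, 0.2]
grip_width: 0.007
grip_force: 0.0
```

>>> {"op": "jog_arm", "data": {"increments": [{"tx": 0, "ty": 4, "tz": 0, "wx": 0, "wy": 0, "wz": 0, "gripper": 0}, {"tx": 0, "ty": 8, "tz": 0, "wx": 0, "wy": 0, "wz": 0, "gripper": 0}, {"tx": 0, "ty": 12, "tz": 0, "wx": 0, "wy": 0, "wz": 0, "gripper": 0}, {"tx": 0, "ty": 16, "tz": 0, "wx": 0, "wy": 0, "wz": 0, "gripper": 0}, {"tx": 0, "ty": 20, "tz": 0, "wx": 0, "wy": 0, "wz": 0, "gripper": 0}]}}

```text
time: 12.82
position: [0.4361, -0.3952, 0.0539]
tool_rot: [2.248, 2.193, 0.0]
ft_force: [-0.4, 0.3, 0.2]
grip_width: 0.007
grip_force: 0.2
```

>>> {"op": "jog_arm", "data": {"increments": [{"tx": 0, "ty": 4, "tz": 0, "wx": 0, "wy": 0, "wz": 0, "gripper": 0}, {"tx": 0, "ty": 8, "tz": 0, "wx": 0, "wy": 0, "wz": 0, "gripper": 0}, {"tx": 0, "ty": 12, "tz": 0, "wx": 0, "wy": 0, "wz": 0, "gripper": 0}, {"tx": 0, "ty": 14, "tz": 0, "wx": 0, "wy": 0, "wz": 0, "gripper": 0}, {"tx": 0, "ty": 14, "tz": 0, "wx": 0, "wy": 0, "wz": 0, "gripper": 0}]}}

```text
time: 13.23
position: [0.4492, -0.396, 0.0539]
tool_rot: [-2.249, -2.193, 0.001]
ft_force: [-1.6, -0.1, 3.2]
grip_width: 0.004
grip_force: 1.9
```

>>> {"op": "jog_arm", "data": {"increments": [{"tx": 0, "ty": 2, "tz": 0, "wx": 0, "wy": 0, "wz": 0, "gripper": 0}, {"tx": 0, "ty": 4, "tz": 0, "wx": 0, "wy": 0, "wz": 0, "gripper": 0}, {"tx": 0, "ty": 6, "tz": 0, "wx": 0, "wy": 0, "wz": 0, "gripper": 0}, {"tx": 0, "ty": 8, "tz": 0, "wx": 0, "wy": 0, "wz": 0, "gripper": 0}, {"tx": 0, "ty": 8, "tz": 0, "wx": 0, "wy": 0, "wz": 0, "gripper": 0}]}}

```text
time: 13.65
position: [0.4546, -0.3966, 0.0545]
tool_rot: [-2.248, -2.189, 0.003]
ft_force: [-7.7, 2.2, 12.0]
grip_width: 0.005
grip_force: 6.2
```

>>> {"op": "jog_arm", "data": {"increments": [{"tx": 0, "ty": 2, "tz": 0, "wx": 0, "wy": 0, "wz": 0, "gripper": 0}, {"tx": 0, "ty": 4, "tz": 0, "wx": 0, "wy": 0, "wz": 0, "gripper": 0}, {"tx": 0, "ty": 6, "tz": 0, "wx": 0, "wy": 0, "wz": 0, "gripper": 0}, {"tx": 0, "ty": 8, "tz": 0, "wx": 0, "wy": 0, "wz": 0, "gripper": 0}, {"tx": 0, "ty": 8, "tz": 0, "wx": 0, "wy": 0, "wz": 0, "gripper": 0}]}}

```text
time: 14.07
position: [0.46, -0.3983, 0.0559]
tool_rot: [-2.249, -2.186, 0.007]
ft_force: [-15.4, 2.8, 23.9]
grip_width: 0.006
grip_force: 12.1
```

```bash
python3 - <<'E'
from h import *
from bench import ctrl, vision
a=vision.get_image("scene");b=vision.get_image("side")
s=ctrl.get_state(); print(s["position"],s["grip_width"],s["ft_force"],s["torque"])
c1=cv2.resize(a["color"][170:320,335:465],None,fx=4,fy=4,interpolation=2); c2=cv2.resize(b["color"][60:190,215:345],None,fx=4.6,fy=4.6,interpolation=2)
c2=cv2.resize(c2,(520,600))
im=np.hstack([c1,c2]); cv2.imwrite("pics/p3.png",cv2.resize(im,(800,int(im.shape[0]*800/im.shape[1]))))
E
```

```text
[ 0.46011075 -0.39833571  0.05591166] 0.004776987180304728 [-15.29254689   3.13978283  23.11453592] [0.65929985 3.37390567 0.12448804]
```

View pics/p3.png

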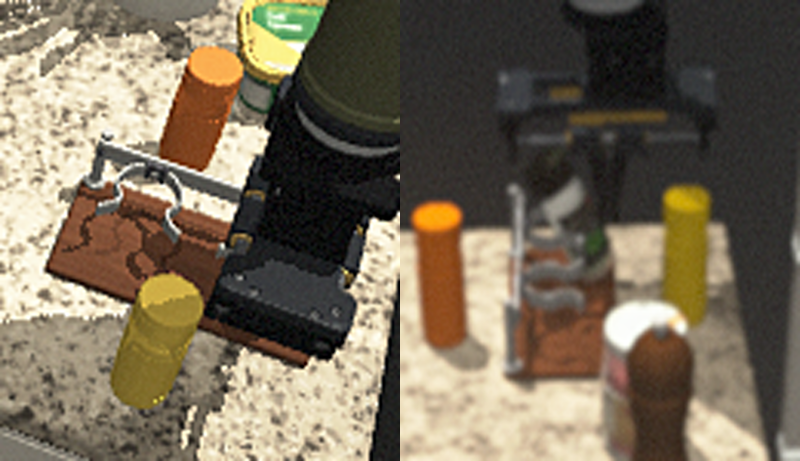

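The jar has tipped forward: in the side half its cap is at (555,175) and its foot at (600,260). The tapered fingers pressed too high. I back off, then press with the jar held instead.

>>> {"op": "jog_arm", "data": {"increments": [{"tx": 0, "ty": -3, "tz": 0, "wx": 0, "wy": 0, "wz": 0, "gripper": 0}, {"tx": 0, "ty": -6, "tz": 0, "wx": 0, "wy": 0, "wz": 0, "gripper": 0}, {"tx": 0, "ty": -10, "tz": 0, "wx": 0, "wy": 0, "wz": 0, "gripper": 0}, {"tx": 0, "ty": -14, "tz": 0, "wx": 0, "wy": 0, "wz": 0, "gripper": 0}, {"tx": 0, "ty": -18, "tz": 0, "wx": 0, "wy": 0, "wz": 0, "gripper": 0}]}}

```text
time: 14.58
position: [0.4475, -0.3952, 0.0533]
tool_rot: [2.249, 2.193, 0.001]
ft_force: [0.9, -0.3, -1.1]
grip_width: 0.007
grip_force: 0.0
```

>>> {"op": "jog_arm", "data": {"increments": [{"tx": 0, "ty": -6, "tz": 0, "wx": 0, "wy": 0, "wz": 0, "gripper": 0}, {"tx": 0, "ty": -12, "tz": 0, "wx": 0, "wy": 0, "wz": 0, "gripper": 0}, {"tx": 0, "ty": -18, "tz": 0, "wx": 0, "wy": 0, "wz": 0, "gripper": 0}, {"tx": 0, "ty": -24, "tz": 0, "wx": 0, "wy": 0, "wz": 0, "gripper": 0}, {"tx": 0, "ty": -26, "tz": 0, "wx": 0, "wy": 0, "wz": 0, "gripper": 0}]}}

```text
time: 15.0
position: [0.42, -0.3949, 0.0534]
tool_rot: [-2.25, -2.192, -0.0]
ft_force: [-0.0, 0.5, -0.3]
grip_width: 0.005
grip_force: 0.0
```

>>> {"op": "jog_arm", "data": {"increments": [{"tx": 0, "ty": 0, "tz": -30, "wx": 0, "wy": 0, "wz": 0, "gripper": 0.4}, {"tx": 0, "ty": 0, "tz": -70, "wx": 0, "wy": 0, "wz": 0, "gripper": 0.68}, {"tx": 0, "ty": 0, "tz": -100, "wx": 0, "wy": 0, "wz": 0, "gripper": 0.68}, {"tx": 0, "ty": 0, "tz": -100, "wx": 0, "wy": 0, "wz": 0, "gripper": 0.68}, {"tx": 0, "ty": 0, "tz": -100, "wx": 0, "wy": 0, "wz": 0, "gripper": 0.68}]}}

```text
time: 15.42
position: [0.4224, -0.3957, 0.1554]
tool_rot: [2.246, 2.191, 0.003]
ft_force: [-0.7, -0.5, -0.7]
grip_width: 0.299
grip_force: 0.0
```

```bash
python3 - <<'E'
from h import *
from bench import ctrl, vision
a=vision.get_image("scene");b=vision.get_image("side")
s=ctrl.get_state(); print(s["position"],s["grip_width"],s["ft_force"])
for c in ("scene","side"): print([(np.round(d["bbox"]).tolist(),round(d["conf"],2)) for d in vision.spot_in(c,"spice_a")])
c1=cv2.resize(a["color"][170:320,335:465],None,fx=4,fy=4,interpolation=2); c2=cv2.resize(b["color"][60:190,215:345],None,fx=4.6,fy=4.6,interpolation=2)
c2=cv2.resize(c2,(520,600))
im=np.hstack([c1,c2]); cv2.imwrite("pics/p4.png",cv2.resize(im,(800,int(im.shape[0]*800/im.shape[1]))))
E
```

```text
[ 0.42105162 -0.39411332  0.15270803] 0.3939748630664802 [ 0.26490712 -0.90796897 -0.61328374]
[([371.0, 260.0, 400.0, 304.0], 0.94), ([407.0, 254.0, 428.0, 282.0], 0.89), ([222.0, 192.0, 238.0, 234.0], 0.86), ([386.0, 186.0, 412.0, 226.0], 0.8), ([174.0, 173.0, 206.0, 221.0], 0.17)]
[([298.0, 198.0, 317.0, 234.0], 0.85), ([301.0, 114.0, 317.0, 154.0], 0.82)]
```

View pics/p4.png

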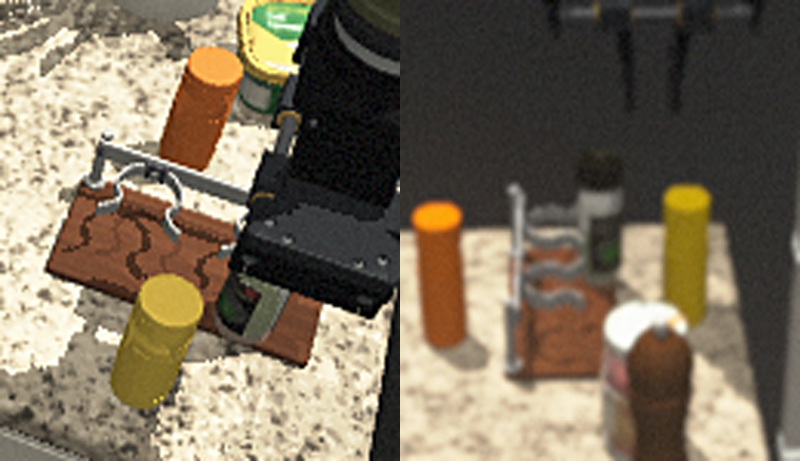

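The jar has dropped back upright at (245,315) in the scene half and (600,215) in the side half, so no harm was done. I regrip it from above.

>>> {"op": "jog_arm", "data": {"increments": [{"tx": 0, "ty": 30, "tz": 0, "wx": 0, "wy": 0, "wz": 0, "gripper": 0.75}, {"tx": 0, "ty": 48, "tz": 0, "wx": 0, "wy": 0, "wz": 0, "gripper": 0.75}, {"tx": 0, "ty": 48, "tz": 0, "wx": 0, "wy": 0, "wz": 0, "gripper": 0.75}, {"tx": 0, "ty": 48, "tz": 15, "wx": 0, "wy": 0, "wz": 0, "gripper": 0.75}, {"tx": 0, "ty": 48, "tz": 30, "wx": 0, "wy": 0, "wz": 0, "gripper": 0.75}]}}

```text
time: 16.03
position: [0.4689, -0.3963, 0.1225]
tool_rot: [-2.249, -2.193, 0.002]
ft_force: [-1.0, 0.4, -0.1]
grip_width: 0.739
grip_force: 0.0
```

>>> {"op": "jog_arm", "data": {"increments": [{"tx": 0, "ty": 0, "tz": 20, "wx": 0, "wy": 0, "wz": 0, "gripper": 0.75}, {"tx": 0, "ty": 0, "tz": 35, "wx": 0, "wy": 0, "wz": 0, "gripper": 0.75}, {"tx": 0, "ty": 0, "tz": 44, "wx": 0, "wy": 0, "wz": 0, "gripper": 0.75}, {"tx": 0, "ty": 0, "tz": 44, "wx": 0, "wy": 0, "wz": 0, "gripper": 0.75}, {"tx": 0, "ty": 0, "tz": 44, "wx": 0, "wy": 0, "wz": 0, "gripper": 0.75}]}}

```text
time: 16.45
position: [0.4685, -0.396, 0.079]
tool_rot: [-2.249, -2.192, 0.001]
ft_force: [0.2, -0.4, 0.7]
grip_width: 0.747
grip_force: 0.0
```

>>> {"op": "jog_arm", "data": {"increments": [{"tx": 0, "ty": 0, "tz": 0, "wx": 0, "wy": 0, "wz": 0, "gripper": 0.5}, {"tx": 0, "ty": 0, "tz": 0, "wx": 0, "wy": 0, "wz": 0, "gripper": 0.3}, {"tx": 0, "ty": 0, "tz": 0, "wx": 0, "wy": 0, "wz": 0, "gripper": 0.2}, {"tx": 0, "ty": 0, "tz": 0, "wx": 0, "wy": 0, "wz": 0, "gripper": 0.2}, {"tx": 0, "ty": 0, "tz": 0, "wx": 0, "wy": 0, "wz": 0, "gripper": 0.2}], "grip_force": 50}}

```text
time: 16.87
position: [0.4694, -0.3962, 0.08]
tool_rot: [2.249, 2.193, 0.0]
ft_force: [-0.6, 0.0, 1.7]
grip_width: 0.464
grip_force: 50.2
```

>>> {"op": "jog_arm", "data": {"increments": [{"tx": 0, "ty": 0, "tz": 0, "wx": 0, "wy": 0, "wz": 0, "gripper": 0.2}, {"tx": 0, "ty": 0, "tz": 0, "wx": 0, "wy": 0, "wz": 0, "gripper": 0.2}, {"tx": 0, "ty": 0, "tz": 0, "wx": 0, "wy": 0, "wz": 0, "gripper": 0.2}, {"tx": 0, "ty": 0, "tz": 0, "wx": 0, "wy": 0, "wz": 0, "gripper": 0.2}, {"tx": 0, "ty": 0, "tz": 0, "wx": 0, "wy": 0, "wz": 0, "gripper": 0.2}], "grip_force": 50}}

```text
time: 17.28
position: [0.4694, -0.3963, 0.08]
tool_rot: [2.249, 2.193, 0.0]
ft_force: [-0.7, 0.2, 5.3]
grip_width: 0.462
grip_force: 49.8
```

>>> {"op": "jog_arm", "data": {"increments": [{"tx": 0, "ty": 5, "tz": 0, "wx": 0, "wy": 0, "wz": 0, "gripper": 0.2}, {"tx": 0, "ty": 10, "tz": 0, "wx": 0, "wy": 0, "wz": 0, "gripper": 0.2}, {"tx": 0, "ty": 15, "tz": 0, "wx": 0, "wy": 0, "wz": 0, "gripper": 0.2}, {"tx": 0, "ty": 19, "tz": 0, "wx": 0, "wy": 0, "wz": 0, "gripper": 0.2}, {"tx": 0, "ty": 19, "tz": 0, "wx": 0, "wy": 0, "wz": 0, "gripper": 0.2}]}}

```text
time: 17.7
position: [0.4845, -0.3976, 0.0801]
tool_rot: [-2.247, -2.188, 0.007]
ft_force: [-8.8, 1.8, 11.1]
grip_width: 0.458
grip_force: 50.1
```

>>> {"op": "jog_arm", "data": {"increments": [{"tx": 0, "ty": 3, "tz": 0, "wx": 0, "wy": 0, "wz": 0, "gripper": 0.2}, {"tx": 0, "ty": 6, "tz": 0, "wx": 0, "wy": 0, "wz": 0, "gripper": 0.2}, {"tx": 0, "ty": 9, "tz": 0, "wx": 0, "wy": 0, "wz": 0, "gripper": 0.2}, {"tx": 0, "ty": 12, "tz": 0, "wx": 0, "wy": 0, "wz": 0, "gripper": 0.2}, {"tx": 0, "ty": 12, "tz": 0, "wx": 0, "wy": 0, "wz": 0, "gripper": 0.2}]}}

```text
time: 18.12
position: [0.4906, -0.3983, 0.0802]
tool_rot: [-2.244, -2.179, 0.014]
ft_force: [-19.0, 5.1, 20.8]
grip_width: 0.459
grip_force: 50.4
```

>>> {"op": "jog_arm", "data": {"increments": [{"tx": 0, "ty": 2, "tz": 0, "wx": 0, "wy": 0, "wz": 0, "gripper": 0.2}, {"tx": 0, "ty": 4, "tz": 0, "wx": 0, "wy": 0, "wz": 0, "gripper": 0.2}, {"tx": 0, "ty": 6, "tz": 0, "wx": 0, "wy": 0, "wz": 0, "gripper": 0.2}, {"tx": 0, "ty": 8, "tz": 0, "wx": 0, "wy": 0, "wz": 0, "gripper": 0.2}, {"tx": 0, "ty": 8, "tz": 0, "wx": 0, "wy": 0, "wz": 0, "gripper": 0.2}]}}

```text
time: 18.53
position: [0.4962, -0.3988, 0.0802]
tool_rot: [-2.243, -2.175, 0.016]
ft_force: [-22.8, 5.6, 24.4]
grip_width: 0.454
grip_force: 50.6
```

>>> {"op": "jog_arm", "data": {"increments": [{"tx": 2, "ty": 0, "tz": 0, "wx": 0, "wy": 0, "wz": 0, "gripper": 0.2}, {"tx": 4, "ty": 0, "tz": 0, "wx": 0, "wy": 0, "wz": 0, "gripper": 0.2}, {"tx": 5, "ty": 2, "tz": 0, "wx": 0, "wy": 0, "wz": 0, "gripper": 0.2}, {"tx": 5, "ty": 4, "tz": 0, "wx": 0, "wy": 0, "wz": 0, "gripper": 0.2}, {"tx": 5, "ty": 5, "tz": 0, "wx": 0, "wy": 0, "wz": 0, "gripper": 0.2}]}}

```text
time: 18.95
position: [0.5056, -0.3957, 0.0802]
tool_rot: [-2.25, -2.183, 0.013]
ft_force: [-11.0, -1.3, 11.8]
grip_width: 0.463
grip_force: 50.1
```

```bash
python3 - <<'E'
from h import *
from bench import ctrl, vision
a=vision.get_image("scene");b=vision.get_image("side")
s=ctrl.get_state(); print(s["position"],s["tool_rot"],s["grip_width"],s["ft_force"],s["torque"])
c1=cv2.resize(a["color"][170:320,335:465],None,fx=4,fy=4,interpolation=2); c2=cv2.resize(b["color"][60:190,215:345],None,fx=4.6,fy=4.6,interpolation=2)
c2=cv2.resize(c2,(520,600))
im=np.hstack([c1,c2]); cv2.imwrite("pics/p5.png",cv2.resize(im,(800,int(im.shape[0]*800/im.shape[1]))))
E
```

```text
[ 0.50867497 -0.3951772   0.08010121] [-2.25118288 -2.18714182  0.00885459] 0.4570036075249558 [-5.24229583 -2.1896378   6.37313344] [-0.51245052  1.58204214 -0.00583987]
```

View pics/p5.png

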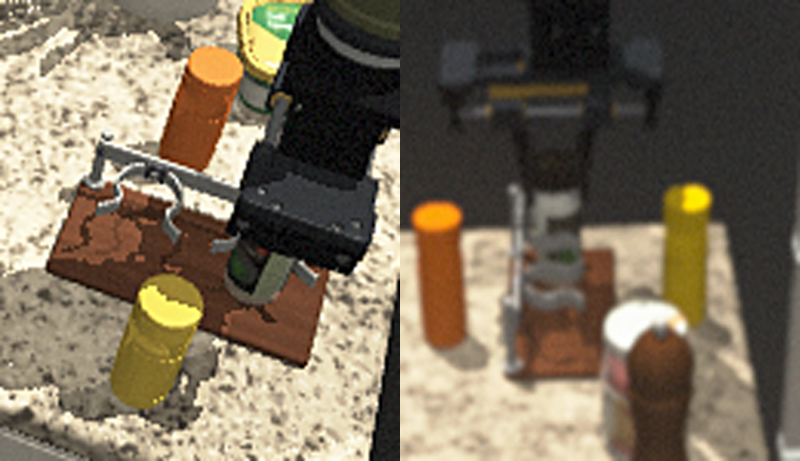

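The jar is now inside the clip, cap (560,160) over body (562,255) in the side half, with the force falling. I press on to the stop.

>>> {"op": "jog_arm", "data": {"increments": [{"tx": 0, "ty": 2, "tz": 0, "wx": 0, "wy": 0, "wz": 0, "gripper": 0.2}, {"tx": 0, "ty": 4, "tz": 0, "wx": 0, "wy": 0, "wz": 0, "gripper": 0.2}, {"tx": 0, "ty": 4, "tz": 0, "wx": 0, "wy": 0, "wz": 0, "gripper": 0.2}, {"tx": 0, "ty": 4, "tz": 0, "wx": 0, "wy": 0, "wz": 0, "gripper": 0.2}, {"tx": 0, "ty": 4, "tz": 0, "wx": 0, "wy": 0, "wz": 0, "gripper": 0.2}]}}

```text
time: 19.47
position: [0.5145, -0.3952, 0.0801]
tool_rot: [-2.252, -2.191, 0.008]
ft_force: [-6.1, -2.4, 6.2]
grip_width: 0.461
grip_force: 49.9
```

>>> {"op": "jog_arm", "data": {"increments": [{"tx": 0, "ty": 2, "tz": 0, "wx": 0, "wy": 0, "wz": 0, "gripper": 0.2}, {"tx": 0, "ty": 4, "tz": 0, "wx": 0, "wy": 0, "wz": 0, "gripper": 0.2}, {"tx": 0, "ty": 4, "tz": 0, "wx": 0, "wy": 0, "wz": 0, "gripper": 0.2}, {"tx": 0, "ty": 4, "tz": 0, "wx": 0, "wy": 0, "wz": 0, "gripper": 0.2}, {"tx": 0, "ty": 4, "tz": 0, "wx": 0, "wy": 0, "wz": 0, "gripper": 0.2}]}}

```text
time: 19.88
position: [0.5149, -0.3956, 0.0801]
tool_rot: [-2.25, -2.185, 0.012]
ft_force: [-12.4, -0.4, 11.6]
grip_width: 0.461
grip_force: 49.9
```

>>> {"op": "jog_arm", "data": {"increments": [{"tx": 0, "ty": 2, "tz": 0, "wx": 0, "wy": 0, "wz": 0, "gripper": 0.2}, {"tx": 0, "ty": 4, "tz": 0, "wx": 0, "wy": 0, "wz": 0, "gripper": 0.2}, {"tx": 0, "ty": 4, "tz": 0, "wx": 0, "wy": 0, "wz": 0, "gripper": 0.2}, {"tx": 0, "ty": 4, "tz": 0, "wx": 0, "wy": 0, "wz": 0, "gripper": 0.2}, {"tx": 0, "ty": 4, "tz": 0, "wx": 0, "wy": 0, "wz": 0, "gripper": 0.2}]}}

```text
time: 20.3
position: [0.5152, -0.3959, 0.0801]
tool_rot: [-2.247, -2.179, 0.016]
ft_force: [-20.6, 1.8, 17.0]
grip_width: 0.457
grip_force: 49.9
```

>>> {"op": "jog_arm", "data": {"increments": [{"tx": 0, "ty": -4, "tz": 0, "wx": 0, "wy": 0, "wz": 0, "gripper": 0.2}, {"tx": 0, "ty": -8, "tz": 0, "wx": 0, "wy": 0, "wz": 0, "gripper": 0.2}, {"tx": 0, "ty": -8, "tz": 0, "wx": 0, "wy": 0, "wz": 0, "gripper": 0.5}, {"tx": 0, "ty": -8, "tz": 0, "wx": 0, "wy": 0, "wz": 0, "gripper": 0.68}, {"tx": 0, "ty": -8, "tz": 0, "wx": 0, "wy": 0, "wz": 0, "gripper": 0.68}]}}

```text
time: 20.72
position: [0.5182, -0.3911, 0.0789]
tool_rot: [-2.248, -2.193, -0.002]
ft_force: [0.2, 0.3, -0.5]
grip_width: 0.577
grip_force: 0.0
```

>>> {"op": "jog_arm", "data": {"increments": [{"tx": 0, "ty": 0, "tz": 0, "wx": 0, "wy": 0, "wz": 0, "gripper": 0.68}, {"tx": 0, "ty": 0, "tz": -5, "wx": 0, "wy": 0, "wz": 0, "gripper": 0.68}, {"tx": 0, "ty": 0, "tz": -25, "wx": 0, "wy": 0, "wz": 0, "gripper": 0.68}, {"tx": 0, "ty": 0, "tz": -65, "wx": 0, "wy": 0, "wz": 0, "gripper": 0.68}, {"tx": 0, "ty": 0, "tz": -105, "wx": 0, "wy": 0, "wz": 0, "gripper": 0.68}]}}

```text
time: 21.13
position: [0.5174, -0.3905, 0.1844]
tool_rot: [-2.246, -2.192, 0.001]
ft_force: [1.2, -0.4, 0.6]
grip_width: 0.677
grip_force: 0.0
```

>>> {"op": "jog_arm", "data": {"increments": [{"tx": 30, "ty": 0, "tz": -25, "wx": 0, "wy": 0, "wz": 0, "gripper": 0.8}, {"tx": 62, "ty": -10, "tz": -50, "wx": 0, "wy": 0, "wz": 0, "gripper": 0.8}, {"tx": 95, "ty": -20, "tz": -75, "wx": 0, "wy": 0, "wz": 0, "gripper": 0.8}, {"tx": 133, "ty": -34, "tz": -80, "wx": 0, "wy": 0, "wz": 0, "gripper": 0.8}, {"tx": 170, "ty": -45, "tz": -80, "wx": 0, "wy": 0, "wz": 0, "gripper": 0.8}]}}

```text
time: 21.55
position: [0.4773, -0.2202, 0.2669]
tool_rot: [2.248, 2.19, 0.004]
ft_force: [1.0, 1.6, -0.3]
grip_width: 0.793
grip_force: 0.0
```

>>> {"op": "jog_arm", "data": {"increments": [{"tx": 38, "ty": -9, "tz": 0, "wx": 0, "wy": 0, "wz": 0, "gripper": 0.8}, {"tx": 76, "ty": -18, "tz": 0, "wx": 0, "wy": 0, "wz": 0, "gripper": 0.8}, {"tx": 114, "ty": -27, "tz": 0, "wx": 0, "wy": 0, "wz": 0, "gripper": 0.8}, {"tx": 152, "ty": -36, "tz": 0, "wx": 0, "wy": 0, "wz": 0, "gripper": 0.8}, {"tx": 190, "ty": -45, "tz": 0, "wx": 0, "wy": 0, "wz": 0, "gripper": 0.8}]}}

```text
time: 21.97
position: [0.4359, -0.0276, 0.2654]
tool_rot: [2.248, 2.194, 0.004]
ft_force: [0.4, 0.9, 0.3]
grip_width: 0.801
grip_force: 0.0
```

>>> {"op": "jog_arm", "data": {"increments": [{"tx": 30, "ty": -5, "tz": 0, "wx": 0, "wy": 0, "wz": 0, "gripper": 0.8}, {"tx": 54, "ty": -11, "tz": 0, "wx": 0, "wy": 0, "wz": 0, "gripper": 0.8}, {"tx": 54, "ty": -11, "tz": 0, "wx": 0, "wy": 0, "wz": 0, "gripper": 0.8}, {"tx": 54, "ty": -11, "tz": 0, "wx": 0, "wy": 0, "wz": 0, "gripper": 0.8}, {"tx": 54, "ty": -11, "tz": 0, "wx": 0, "wy": 0, "wz": 0, "gripper": 0.8}]}}

```text
time: 22.38
position: [0.4271, 0.0236, 0.2649]
tool_rot: [2.249, 2.193, 0.001]
ft_force: [-0.4, 0.1, -0.3]
grip_width: 0.8
grip_force: 0.0
```

```bash
python3 - <<'E'
from h import *
from bench import ctrl, vision
a=vision.get_image("scene");b=vision.get_image("side"); pickle.dump((a,b),open("ab2.pkl","wb"))
s=ctrl.get_state(); print(s["position"],s["tool_rot"],s["joint_positions"].round(2))
c1=cv2.resize(a["color"][170:320,335:465],None,fx=4,fy=4,interpolation=2); c2=cv2.resize(b["color"][80:180,225:325],None,fx=6,fy=6,interpolation=2)
im=np.hstack([c1,c2]); cv2.imwrite("pics/p6.png",cv2.resize(im,(800,int(im.shape[0]*800/im.shape[1]))))
# expected outlines
P=cyl(.5153,-.3945,[(.0205,.008),(.0205,.113)])
for im,n in ((a,"scene"),(b,"side")):
    bb=box(proj(im,P)); print(n,bb.round(1), [(np.round(d["bbox"]).tolist(),round(d["conf"],2)) for d in vision.spot_in(n,"spice_a")])
E
```

```text
[0.42718543 0.02299199 0.26476938] [2.25176321e+00 2.19059555e+00 6.72610022e-04] [-0.69 -0.23  0.49  1.91  0.11  1.43 -0.25]
scene [408.6 220.7 442.  265.2] [([369.0, 259.0, 402.0, 305.0], 0.74), ([411.0, 221.0, 440.0, 266.0], 0.7), ([387.0, 185.0, 412.0, 224.0], 0.65), ([221.0, 194.0, 241.0, 234.0], 0.58)]
side [254.5 100.1 270.3 140.8] [([300.0, 113.0, 319.0, 152.0], 0.97), ([218.0, 116.0, 236.0, 159.0], 0.81), ([300.0, 196.0, 318.0, 238.0], 0.59), ([254.0, 103.0, 270.0, 141.0], 0.55)]
```

View pics/p6.png

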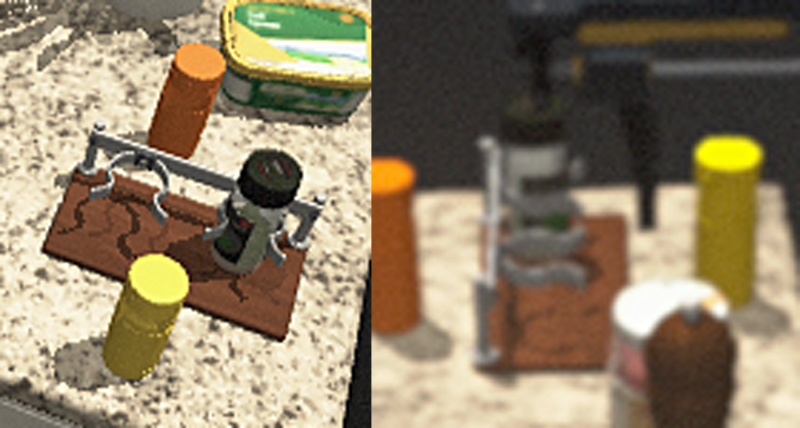

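The dark jar sits upright in the far clip, at (260,210) in the scene half and (540,190) in the side half. Both detected boxes match the seat prediction within about 3 px. Now the blue spice jar.

>>> {"op": "jog_arm", "data": {"increments": [{"tx": 2, "ty": 0, "tz": 40, "wx": 0, "wy": 0, "wz": 0, "gripper": 0.8}, {"tx": 2, "ty": 0, "tz": 80, "wx": 0, "wy": 0, "wz": 0, "gripper": 0.8}, {"tx": 2, "ty": 0, "tz": 120, "wx": 0, "wy": 0, "wz": 0, "gripper": 0.8}, {"tx": 2, "ty": 0, "tz": 160, "wx": 0, "wy": 0, "wz": 0, "gripper": 0.8}, {"tx": 2, "ty": 0, "tz": 182, "wx": 0, "wy": 0, "wz": 0, "gripper": 0.8}]}}

```text
time: 23.0
position: [0.4244, 0.0249, 0.0788]
tool_rot: [-2.25, -2.19, 0.007]
ft_force: [-1.1, 0.3, -0.7]
grip_width: 0.798
grip_force: 0.0
```

>>> {"op": "jog_arm", "data": {"increments": [{"tx": 0, "ty": 0, "tz": 8, "wx": 0, "wy": 0, "wz": 0, "gripper": 0.8}, {"tx": 0, "ty": 0, "tz": 11, "wx": 0, "wy": 0, "wz": 0, "gripper": 0.8}, {"tx": 0, "ty": 0, "tz": 11, "wx": 0, "wy": 0, "wz": 0, "gripper": 0.5}, {"tx": 0, "ty": 0, "tz": 11, "wx": 0, "wy": 0, "wz": 0, "gripper": 0.2}, {"tx": 0, "ty": 0, "tz": 11, "wx": 0, "wy": 0, "wz": 0, "gripper": 0.2}], "grip_force": 50}}

```text
time: 23.42
position: [0.4286, 0.0265, 0.0733]
tool_rot: [2.248, 2.192, 0.005]
ft_force: [-0.1, 0.1, 0.8]
grip_width: 0.656
grip_force: 0.0
```

>>> {"op": "jog_arm", "data": {"increments": [{"tx": 0, "ty": 0, "tz": 0, "wx": 0, "wy": 0, "wz": 0, "gripper": 0.2}, {"tx": 0, "ty": 0, "tz": 0, "wx": 0, "wy": 0, "wz": 0, "gripper": 0.2}, {"tx": 0, "ty": 0, "tz": 0, "wx": 0, "wy": 0, "wz": 0, "gripper": 0.2}, {"tx": 0, "ty": 0, "tz": 0, "wx": 0, "wy": 0, "wz": 0, "gripper": 0.2}, {"tx": 0, "ty": 0, "tz": 0, "wx": 0, "wy": 0, "wz": 0, "gripper": 0.2}]}}

```text
time: 23.83
position: [0.4274, 0.0264, 0.0723]
tool_rot: [2.249, 2.193, 0.002]
ft_force: [-1.8, -0.3, 7.2]
grip_width: 0.456
grip_force: 49.9
```

>>> {"op": "jog_arm", "data": {"increments": [{"tx": 0, "ty": 0, "tz": 0, "wx": 0, "wy": 0, "wz": 0, "gripper": 0.2}, {"tx": 0, "ty": 0, "tz": 0, "wx": 0, "wy": 0, "wz": 0, "gripper": 0.2}, {"tx": 0, "ty": 0, "tz": 0, "wx": 0, "wy": 0, "wz": 0, "gripper": 0.2}, {"tx": 0, "ty": 0, "tz": 0, "wx": 0, "wy": 0, "wz": 0, "gripper": 0.2}, {"tx": 0, "ty": 0, "tz": 0, "wx": 0, "wy": 0, "wz": 0, "gripper": 0.2}]}}

```text
time: 24.25
position: [0.4274, 0.0264, 0.0723]
tool_rot: [2.249, 2.193, 0.002]
ft_force: [-1.1, 0.1, 5.9]
grip_width: 0.459
grip_force: 49.9
```

>>> {"op": "jog_arm", "data": {"increments": [{"tx": 0, "ty": 0, "tz": -30, "wx": 0, "wy": 0, "wz": 0, "gripper": 0.2}, {"tx": 0, "ty": 0, "tz": -70, "wx": 0, "wy": 0, "wz": 0, "gripper": 0.2}, {"tx": 0, "ty": 10, "tz": -110, "wx": 0, "wy": 0, "wz": 0, "gripper": 0.2}, {"tx": 0, "ty": 20, "tz": -148, "wx": 0, "wy": 0, "wz": 0, "gripper": 0.2}, {"tx": 0, "ty": 30, "tz": -186, "wx": 0, "wy": 0, "wz": 0, "gripper": 0.2}]}}

```text
time: 24.67
position: [0.4567, 0.0253, 0.2593]
tool_rot: [-2.249, -2.193, -0.001]
ft_force: [0.8, -0.1, -1.8]
grip_width: 0.459
grip_force: 49.9
```

>>> {"op": "jog_arm", "data": {"increments": [{"tx": -36, "ty": 4, "tz": -10, "wx": 0, "wy": 0, "wz": 0, "gripper": 0.2}, {"tx": -74, "ty": 8, "tz": -10, "wx": 0, "wy": 0, "wz": 0, "gripper": 0.2}, {"tx": -112, "ty": 12, "tz": -10, "wx": 0, "wy": 0, "wz": 0, "gripper": 0.2}, {"tx": -150, "ty": 18, "tz": -10, "wx": 0, "wy": 0, "wz": 0, "gripper": 0.2}, {"tx": -190, "ty": 22, "tz": -10, "wx": 0, "wy": 0, "wz": 0, "gripper": 0.2}]}}

```text
time: 25.08
position: [0.474, -0.1663, 0.2674]
tool_rot: [2.248, 2.195, 0.002]
ft_force: [0.7, 0.2, -1.2]
grip_width: 0.456
grip_force: 49.9
```

>>> {"op": "jog_arm", "data": {"increments": [{"tx": -40, "ty": 0, "tz": 0, "wx": 0, "wy": 0, "wz": 0, "gripper": 0.2}, {"tx": -75, "ty": 0, "tz": 0, "wx": 0, "wy": 0, "wz": 0, "gripper": 0.2}, {"tx": -110, "ty": 0, "tz": 20, "wx": 0, "wy": 0, "wz": 0, "gripper": 0.2}, {"tx": -135, "ty": 0, "tz": 45, "wx": 0, "wy": 0, "wz": 0, "gripper": 0.2}, {"tx": -141, "ty": 0, "tz": 80, "wx": 0, "wy": 0, "wz": 0, "gripper": 0.2}]}}

```text
time: 25.5
position: [0.47, -0.3127, 0.1887]
tool_rot: [2.251, 2.181, -0.002]
ft_force: [0.9, 0.0, -2.1]
grip_width: 0.456
grip_force: 49.9
```

```bash
python3 - <<'E'
from h import *
from bench import ctrl, vision
for i in range(4): vision.get_image("side")
s=ctrl.get_state(); print(s["position"],s["tool_rot"],s["grip_width"])
E
```

```text
[ 0.47020886 -0.30536175  0.18714029] [-2.24798252e+00 -2.19184890e+00  1.48482145e-03] 0.45795162506097786
```

>>> {"op": "jog_arm", "data": {"increments": [{"tx": -1, "ty": 0, "tz": 30, "wx": 0, "wy": 0, "wz": 0, "gripper": 0.2}, {"tx": -1, "ty": 0, "tz": 60, "wx": 0, "wy": 0, "wz": 0, "gripper": 0.2}, {"tx": -1, "ty": 0, "tz": 85, "wx": 0, "wy": 0, "wz": 0, "gripper": 0.2}, {"tx": -1, "ty": 0, "tz": 98, "wx": 0, "wy": 0, "wz": 0, "gripper": 0.2}, {"tx": -1, "ty": 0, "tz": 102, "wx": 0, "wy": 0, "wz": 0, "gripper": 0.2}]}}

```text
time: 26.12
position: [0.471, -0.3053, 0.085]
tool_rot: [-2.245, -2.195, -0.001]
ft_force: [-0.3, 0.3, -0.6]
grip_width: 0.46
grip_force: 49.9
```

>>> {"op": "jog_arm", "data": {"increments": [{"tx": 0, "ty": 0, "tz": 1, "wx": 0, "wy": 0, "wz": 0, "gripper": 0.2}, {"tx": 0, "ty": 0, "tz": 3, "wx": 0, "wy": 0, "wz": 0, "gripper": 0.2}, {"tx": 0, "ty": 0, "tz": 4, "wx": 0, "wy": 0, "wz": 0, "gripper": 0.2}, {"tx": 0, "ty": 0, "tz": 4, "wx": 0, "wy": 0, "wz": 0, "gripper": 0.2}, {"tx": 0, "ty": 0, "tz": 4, "wx": 0, "wy": 0, "wz": 0, "gripper": 0.2}]}}

```text
time: 26.53
position: [0.4711, -0.3073, 0.0825]
tool_rot: [2.248, 2.192, 0.001]
ft_force: [0.8, -0.2, -1.4]
grip_width: 0.457
grip_force: 49.9
```

>>> {"op": "jog_arm", "data": {"increments": [{"tx": 0, "ty": 0, "tz": 1, "wx": 0, "wy": 0, "wz": 0, "gripper": 0.2}, {"tx": 0, "ty": 0, "tz": 2, "wx": 0, "wy": 0, "wz": 0, "gripper": 0.2}, {"tx": 0, "ty": 0, "tz": 2, "wx": 0, "wy": 0, "wz": 0, "gripper": 0.2}, {"tx": 0, "ty": 0, "tz": 2, "wx": 0, "wy": 0, "wz": 0, "gripper": 0.2}, {"tx": 0, "ty": 0, "tz": 2, "wx": 0, "wy": 0, "wz": 0, "gripper": 0.2}]}}

```text
time: 26.95
position: [0.4709, -0.3074, 0.0804]
tool_rot: [2.249, 2.193, 0.001]
ft_force: [-0.7, 1.0, 5.4]
grip_width: 0.458
grip_force: 49.9
```

>>> {"op": "jog_arm", "data": {"increments": [{"tx": 1.5, "ty": 5, "tz": 0, "wx": 0, "wy": 0, "wz": 0, "gripper": 0.2}, {"tx": 1.5, "ty": 10, "tz": 0, "wx": 0, "wy": 0, "wz": 0, "gripper": 0.2}, {"tx": 1.5, "ty": 15, "tz": 0, "wx": 0, "wy": 0, "wz": 0, "gripper": 0.2}, {"tx": 1.5, "ty": 19, "tz": 0, "wx": 0, "wy": 0, "wz": 0, "gripper": 0.2}, {"tx": 1.5, "ty": 19, "tz": 0, "wx": 0, "wy": 0, "wz": 0, "gripper": 0.2}]}}

```text
time: 27.37
position: [0.4857, -0.3077, 0.0805]
tool_rot: [-2.247, -2.188, 0.008]
ft_force: [-10.4, 1.6, 15.4]
grip_width: 0.463
grip_force: 50.1
```

>>> {"op": "jog_arm", "data": {"increments": [{"tx": 0, "ty": 3, "tz": 0, "wx": 0, "wy": 0, "wz": 0, "gripper": 0.2}, {"tx": 0, "ty": 6, "tz": 0, "wx": 0, "wy": 0, "wz": 0, "gripper": 0.2}, {"tx": 0, "ty": 9, "tz": 0, "wx": 0, "wy": 0, "wz": 0, "gripper": 0.2}, {"tx": 0, "ty": 11, "tz": 0, "wx": 0, "wy": 0, "wz": 0, "gripper": 0.2}, {"tx": 0, "ty": 11, "tz": 0, "wx": 0, "wy": 0, "wz": 0, "gripper": 0.2}]}}

```text
time: 27.78
position: [0.489, -0.3086, 0.0806]
tool_rot: [-2.241, -2.176, 0.018]
ft_force: [-25.8, 4.6, 32.0]
grip_width: 0.462
grip_force: 50.8
```

>>> {"op": "jog_arm", "data": {"increments": [{"tx": 2, "ty": 0, "tz": -0.5, "wx": 0, "wy": 0, "wz": 0, "gripper": 0.2}, {"tx": 4, "ty": 0, "tz": -1, "wx": 0, "wy": 0, "wz": 0, "gripper": 0.2}, {"tx": 5, "ty": 0, "tz": -1, "wx": 0, "wy": 0, "wz": 0, "gripper": 0.2}, {"tx": 5, "ty": 1, "tz": -1, "wx": 0, "wy": 0, "wz": 0, "gripper": 0.2}, {"tx": 5, "ty": 2, "tz": -1, "wx": 0, "wy": 0, "wz": 0, "gripper": 0.2}]}}

```text
time: 28.2
position: [0.4936, -0.3051, 0.0806]
tool_rot: [-2.247, -2.181, 0.017]
ft_force: [-19.8, -1.6, 18.2]
grip_width: 0.46
grip_force: 50.3
```

Moving in; continue pressing in small steps.

>>> {"op": "jog_arm", "data": {"increments": [{"tx": 0, "ty": 2, "tz": 0, "wx": 0, "wy": 0, "wz": 0, "gripper": 0.2}, {"tx": 0, "ty": 4, "tz": 0, "wx": 0, "wy": 0, "wz": 0, "gripper": 0.2}, {"tx": 0, "ty": 5, "tz": 0, "wx": 0, "wy": 0, "wz": 0, "gripper": 0.2}, {"tx": 0, "ty": 5, "tz": 0, "wx": 0, "wy": 0, "wz": 0, "gripper": 0.2}, {"tx": 0, "ty": 5, "tz": 0, "wx": 0, "wy": 0, "wz": 0, "gripper": 0.2}]}}

```text
time: 28.62
position: [0.4971, -0.3053, 0.0806]
tool_rot: [-2.246, -2.179, 0.019]
ft_force: [-21.1, -0.7, 20.2]
grip_width: 0.453
grip_force: 50.5
```

>>> {"op": "jog_arm", "data": {"increments": [{"tx": 0, "ty": 1, "tz": 0, "wx": 0, "wy": 0, "wz": 0, "gripper": 0.2}, {"tx": 0, "ty": 2, "tz": 0, "wx": 0, "wy": 0, "wz": 0, "gripper": 0.2}, {"tx": 0, "ty": 3, "tz": 0, "wx": 0, "wy": 0, "wz": 0, "gripper": 0.2}, {"tx": 0, "ty": 4, "tz": 0, "wx": 0, "wy": 0, "wz": 0, "gripper": 0.2}, {"tx": 0, "ty": 4, "tz": 0, "wx": 0, "wy": 0, "wz": 0, "gripper": 0.2}]}}

```text
time: 29.03
position: [0.5014, -0.3052, 0.0806]
tool_rot: [-2.246, -2.179, 0.018]
ft_force: [-18.6, -0.3, 17.8]
grip_width: 0.456
grip_force: 50.4
```

>>> {"op": "jog_arm", "data": {"increments": [{"tx": 0, "ty": 1, "tz": 0, "wx": 0, "wy": 0, "wz": 0, "gripper": 0.2}, {"tx": 0, "ty": 2, "tz": 0, "wx": 0, "wy": 0, "wz": 0, "gripper": 0.2}, {"tx": 0, "ty": 3, "tz": 0, "wx": 0, "wy": 0, "wz": 0, "gripper": 0.2}, {"tx": 0, "ty": 4, "tz": 0, "wx": 0, "wy": 0, "wz": 0, "gripper": 0.2}, {"tx": 0, "ty": 4, "tz": 0, "wx": 0, "wy": 0, "wz": 0, "gripper": 0.2}]}}

```text
time: 29.45
position: [0.5161, -0.3037, 0.0808]
tool_rot: [2.248, 2.19, -0.002]
ft_force: [0.3, -4.5, -1.8]
grip_width: 0.458
grip_force: 49.9
```

>>> {"op": "jog_arm", "data": {"increments": [{"tx": 0, "ty": 1, "tz": 0, "wx": 0, "wy": 0, "wz": 0, "gripper": 0.2}, {"tx": 0, "ty": 2, "tz": 0, "wx": 0, "wy": 0, "wz": 0, "gripper": 0.2}, {"tx": 0, "ty": 2, "tz": 0, "wx": 0, "wy": 0, "wz": 0, "gripper": 0.2}, {"tx": 0, "ty": 2, "tz": 0, "wx": 0, "wy": 0, "wz": 0, "gripper": 0.2}, {"tx": 0, "ty": 2, "tz": 0, "wx": 0, "wy": 0, "wz": 0, "gripper": 0.2}]}}

```text
time: 29.87
position: [0.5164, -0.3037, 0.0806]
tool_rot: [2.25, 2.192, -0.005]
ft_force: [-3.7, -5.2, 1.1]
grip_width: 0.461
grip_force: 49.9
```

>>> {"op": "jog_arm", "data": {"increments": [{"tx": 0, "ty": 2, "tz": 0, "wx": 0, "wy": 0, "wz": 0, "gripper": 0.2}, {"tx": 0, "ty": 4, "tz": 0, "wx": 0, "wy": 0, "wz": 0, "gripper": 0.2}, {"tx": 0, "ty": 6, "tz": 0, "wx": 0, "wy": 0, "wz": 0, "gripper": 0.2}, {"tx": 0, "ty": 7, "tz": 0, "wx": 0, "wy": 0, "wz": 0, "gripper": 0.2}, {"tx": 0, "ty": 7, "tz": 0, "wx": 0, "wy": 0, "wz": 0, "gripper": 0.2}]}}

```text
time: 30.28
position: [0.5171, -0.3046, 0.0805]
tool_rot: [-2.246, -2.183, 0.014]
ft_force: [-17.6, -2.2, 13.3]
grip_width: 0.46
grip_force: 49.9
```

>>> {"op": "jog_arm", "data": {"increments": [{"tx": 0, "ty": -4, "tz": 0, "wx": 0, "wy": 0, "wz": 0, "gripper": 0.2}, {"tx": 0, "ty": -8, "tz": 0, "wx": 0, "wy": 0, "wz": 0, "gripper": 0.2}, {"tx": 0, "ty": -8, "tz": 0, "wx": 0, "wy": 0, "wz": 0, "gripper": 0.5}, {"tx": 0, "ty": -8, "tz": 0, "wx": 0, "wy": 0, "wz": 0, "gripper": 0.68}, {"tx": 0, "ty": -8, "tz": 0, "wx": 0, "wy": 0, "wz": 0, "gripper": 0.68}]}}

```text
time: 30.7
position: [0.5173, -0.3001, 0.0803]
tool_rot: [-2.247, -2.194, -0.002]
ft_force: [0.6, -0.1, -0.3]
grip_width: 0.583
grip_force: 0.0
```

>>> {"op": "jog_arm", "data": {"increments": [{"tx": 0, "ty": 0, "tz": 0, "wx": 0, "wy": 0, "wz": 0, "gripper": 0.68}, {"tx": 0, "ty": 0, "tz": -5, "wx": 0, "wy": 0, "wz": 0, "gripper": 0.68}, {"tx": 0, "ty": 0, "tz": -25, "wx": 0, "wy": 0, "wz": 0, "gripper": 0.68}, {"tx": 0, "ty": 0, "tz": -65, "wx": 0, "wy": 0, "wz": 0, "gripper": 0.68}, {"tx": 0, "ty": 0, "tz": -105, "wx": 0, "wy": 0, "wz": 0, "gripper": 0.68}]}}

```text
time: 31.12
position: [0.5157, -0.3007, 0.1858]
tool_rot: [-2.247, -2.191, 0.002]
ft_force: [1.5, -0.8, -0.1]
grip_width: 0.679
grip_force: 0.0
```

>>> {"op": "jog_arm", "data": {"increments": [{"tx": 30, "ty": -6, "tz": -25, "wx": 0, "wy": 0, "wz": 0, "gripper": 0.95}, {"tx": 62, "ty": -12, "tz": -50, "wx": 0, "wy": 0, "wz": 0, "gripper": 0.95}, {"tx": 95, "ty": -18, "tz": -75, "wx": 0, "wy": 0, "wz": 0, "gripper": 0.95}, {"tx": 130, "ty": -24, "tz": -80, "wx": 0, "wy": 0, "wz": 0, "gripper": 0.95}, {"tx": 166, "ty": -30, "tz": -80, "wx": 0, "wy": 0, "wz": 0, "gripper": 0.95}]}}

```text
time: 31.53
position: [0.4916, -0.1343, 0.2684]
tool_rot: [2.248, 2.19, 0.006]
ft_force: [0.8, -0.2, -0.6]
grip_width: 0.923
grip_force: 0.0
```

>>> {"op": "jog_arm", "data": {"increments": [{"tx": 38, "ty": -8, "tz": 0, "wx": 0, "wy": 0, "wz": 0, "gripper": 0.95}, {"tx": 76, "ty": -16, "tz": 0, "wx": 0, "wy": 0, "wz": 0, "gripper": 0.95}, {"tx": 114, "ty": -24, "tz": 0, "wx": 0, "wy": 0, "wz": 0, "gripper": 0.95}, {"tx": 152, "ty": -32, "tz": 0, "wx": 0, "wy": 0, "wz": 0, "gripper": 0.95}, {"tx": 190, "ty": -40, "tz": 0, "wx": 0, "wy": 0, "wz": 0, "gripper": 0.95}]}}

```text
time: 31.95
position: [0.4549, 0.0579, 0.2663]
tool_rot: [-2.249, -2.193, -0.003]
ft_force: [1.3, -0.2, -0.4]
grip_width: 0.952
grip_force: 0.0
```

>>> {"op": "jog_arm", "data": {"increments": [{"tx": 38, "ty": -8, "tz": 0, "wx": 0, "wy": 0, "wz": 0, "gripper": 0.95}, {"tx": 74, "ty": -16, "tz": 0, "wx": 0, "wy": 0, "wz": 0, "gripper": 0.95}, {"tx": 90, "ty": -20, "tz": 10, "wx": 0, "wy": 0, "wz": 0, "gripper": 0.95}, {"tx": 90, "ty": -20, "tz": 40, "wx": 0, "wy": 0, "wz": 0, "gripper": 0.95}, {"tx": 90, "ty": -20, "tz": 70, "wx": 0, "wy": 0, "wz": 0, "gripper": 0.95}]}}

```text
time: 32.37
position: [0.4385, 0.1487, 0.1962]
tool_rot: [2.245, 2.197, 0.006]
ft_force: [0.8, 0.1, -0.3]
grip_width: 0.951
grip_force: 0.0
```

```bash
python3 - <<'E'
from h import *
from bench import ctrl, vision
a=vision.get_image("scene");b=vision.get_image("side"); pickle.dump((a,b),open("ab3.pkl","wb"))
for y,x in ((-.3942,.5153),(-.3055,.517)):
  P=cyl(x,y,[(.0205,.008),(.0205,.113)]); print(box(proj(a,P)).round(),box(proj(b,P)).round())
for n in ("scene","side"): print(n,[(np.round(d["bbox"]).tolist(),round(d["conf"],2)) for d in vision.spot_in(n,"spice_a")])
s=ctrl.get_state(); print(s["position"],s["tool_rot"],s["joint_positions"].round(2))
E
```

```text
[408. 221. 442. 265.] [255. 100. 270. 141.]
[370. 207. 399. 251.] [254. 115. 271. 158.]
scene [([371.0, 257.0, 402.0, 306.0], 0.87), ([392.0, 187.0, 410.0, 226.0], 0.74), ([372.0, 207.0, 396.0, 252.0], 0.69), ([413.0, 222.0, 442.0, 265.0], 0.63)]
side [([219.0, 115.0, 236.0, 160.0], 0.83), ([254.0, 118.0, 270.0, 139.0], 0.77), ([253.0, 103.0, 270.0, 120.0], 0.49)]
[0.43794026 0.14629616 0.19625218] [-2.24967754e+00 -2.19263300e+00  5.89251929e-04] [-0.89 -0.09  0.49  1.95  0.04  1.27 -0.44]
```

Both spice jars match their seat predictions. The gripper is centred on the honey, so I descend and grip.

>>> {"op": "jog_arm", "data": {"increments": [{"tx": 1.5, "ty": -1, "tz": 35, "wx": 0, "wy": 0, "wz": 0, "gripper": 0.95}, {"tx": 1.5, "ty": -1, "tz": 70, "wx": 0, "wy": 0, "wz": 0, "gripper": 0.95}, {"tx": 1.5, "ty": -1, "tz": 105, "wx": 0, "wy": 0, "wz": 0, "gripper": 0.95}, {"tx": 1.5, "ty": -1, "tz": 130, "wx": 0, "wy": 0, "wz": 0, "gripper": 0.95}, {"tx": 1.5, "ty": -1, "tz": 146, "wx": 0, "wy": 0, "wz": 0, "gripper": 0.95}]}}

```text
time: 32.98
position: [0.4374, 0.148, 0.0493]
tool_rot: [-2.25, -2.193, -0.0]
ft_force: [-0.9, 0.1, 0.5]
grip_width: 0.95
grip_force: 0.0
```

>>> {"op": "jog_arm", "data": {"increments": [{"tx": 0, "ty": 0, "tz": 0, "wx": 0, "wy": 0, "wz": 0, "gripper": 0.8}, {"tx": 0, "ty": 0, "tz": 0, "wx": 0, "wy": 0, "wz": 0, "gripper": 0.6}, {"tx": 0, "ty": 0, "tz": 0, "wx": 0, "wy": 0, "wz": 0, "gripper": 0.4}, {"tx": 0, "ty": 0, "tz": 0, "wx": 0, "wy": 0, "wz": 0, "gripper": 0.4}, {"tx": 0, "ty": 0, "tz": 0, "wx": 0, "wy": 0, "wz": 0, "gripper": 0.4}], "grip_force": 35}}

```text
time: 33.4
position: [0.4379, 0.1488, 0.0516]
tool_rot: [-2.249, -2.193, -0.004]
ft_force: [-3.6, 0.1, 7.4]
grip_width: 0.718
grip_force: 34.8
```

>>> {"op": "jog_arm", "data": {"increments": [{"tx": 0, "ty": 0, "tz": 0, "wx": 0, "wy": 0, "wz": 0, "gripper": 0.4}, {"tx": 0, "ty": 0, "tz": 0, "wx": 0, "wy": 0, "wz": 0, "gripper": 0.4}, {"tx": 0, "ty": 0, "tz": 0, "wx": 0, "wy": 0, "wz": 0, "gripper": 0.4}, {"tx": 0, "ty": 0, "tz": 0, "wx": 0, "wy": 0, "wz": 0, "gripper": 0.4}, {"tx": 0, "ty": 0, "tz": 0, "wx": 0, "wy": 0, "wz": 0, "gripper": 0.4}]}}

```text
time: 33.82
position: [0.4379, 0.1488, 0.0516]
tool_rot: [-2.249, -2.193, -0.004]
ft_force: [-3.3, 0.0, 6.3]
grip_width: 0.711
grip_force: 34.8
```

>>> {"op": "jog_arm", "data": {"increments": [{"tx": 0, "ty": 0, "tz": -10, "wx": 0, "wy": 0, "wz": 0, "gripper": 0.4}, {"tx": 0, "ty": 0, "tz": -30, "wx": 0, "wy": 0, "wz": 0, "gripper": 0.4}, {"tx": 0, "ty": 0, "tz": -55, "wx": 0, "wy": 0, "wz": 0, "gripper": 0.4}, {"tx": 0, "ty": 0, "tz": -80, "wx": 0, "wy": 0, "wz": 0, "gripper": 0.4}, {"tx": 0, "ty": 0, "tz": -80, "wx": 0, "wy": 0, "wz": 0, "gripper": 0.4}]}}

```text
time: 34.23
position: [0.4406, 0.1493, 0.1352]
tool_rot: [2.248, 2.191, 0.016]
ft_force: [1.0, 0.0, -3.3]
grip_width: 0.714
grip_force: 34.7
```

>>> {"op": "jog_arm", "data": {"increments": [{"tx": -18, "ty": 25, "tz": 0, "wx": 0, "wy": 0, "wz": 0, "gripper": 0.4}, {"tx": -40, "ty": 55, "tz": 0, "wx": 0, "wy": 0, "wz": 0, "gripper": 0.4}, {"tx": -60, "ty": 85, "tz": 0, "wx": 0, "wy": 0, "wz": 0, "gripper": 0.4}, {"tx": -80, "ty": 110, "tz": 0, "wx": 0, "wy": 0, "wz": 0, "gripper": 0.4}, {"tx": -80, "ty": 112, "tz": 0, "wx": 0, "wy": 0, "wz": 0, "gripper": 0.4}]}}

```text
time: 34.65
position: [0.5513, 0.0586, 0.1301]
tool_rot: [2.252, 2.18, 0.0]
ft_force: [0.2, -0.5, -2.4]
grip_width: 0.713
grip_force: 34.7
```

>>> {"op": "jog_arm", "data": {"increments": [{"tx": 0, "ty": 0, "tz": 0, "wx": 0, "wy": 0, "wz": 0, "gripper": 0.4}, {"tx": 0, "ty": 0, "tz": 20, "wx": 0, "wy": 0, "wz": 0, "gripper": 0.4}, {"tx": 0, "ty": 0, "tz": 40, "wx": 0, "wy": 0, "wz": 0, "gripper": 0.4}, {"tx": 0, "ty": 0, "tz": 58, "wx": 0, "wy": 0, "wz": 0, "gripper": 0.4}, {"tx": 0, "ty": 0, "tz": 68, "wx": 0, "wy": 0, "wz": 0, "gripper": 0.4}]}}

```text
time: 35.07
position: [0.5443, 0.0665, 0.0593]
tool_rot: [-2.245, -2.193, 0.004]
ft_force: [-0.6, 0.4, -4.2]
grip_width: 0.715
grip_force: 34.7
```

>>> {"op": "jog_arm", "data": {"increments": [{"tx": 0, "ty": 0, "tz": 0, "wx": 0, "wy": 0, "wz": 0, "gripper": 0.4}, {"tx": 0, "ty": 0, "tz": 2, "wx": 0, "wy": 0, "wz": 0, "gripper": 0.4}, {"tx": 0, "ty": 0, "tz": 4, "wx": 0, "wy": 0, "wz": 0, "gripper": 0.4}, {"tx": 0, "ty": 0, "tz": 4, "wx": 0, "wy": 0, "wz": 0, "gripper": 0.4}, {"tx": 0, "ty": 0, "tz": 4, "wx": 0, "wy": 0, "wz": 0, "gripper": 0.4}]}}

```text
time: 35.48
position: [0.5475, 0.0654, 0.0584]
tool_rot: [2.249, 2.193, 0.002]
ft_force: [-0.1, -0.2, -2.9]
grip_width: 0.718
grip_force: 34.7
```

>>> {"op": "jog_arm", "data": {"increments": [{"tx": 0, "ty": 0, "tz": 1, "wx": 0, "wy": 0, "wz": 0, "gripper": 0.4}, {"tx": 0, "ty": 0, "tz": 2, "wx": 0, "wy": 0, "wz": 0, "gripper": 0.4}, {"tx": 0, "ty": 0, "tz": 2, "wx": 0, "wy": 0, "wz": 0, "gripper": 0.4}, {"tx": 0, "ty": 0, "tz": 2, "wx": 0, "wy": 0, "wz": 0, "gripper": 0.4}, {"tx": 0, "ty": 0, "tz": 2, "wx": 0, "wy": 0, "wz": 0, "gripper": 0.4}]}}

```text
time: 35.9
position: [0.5477, 0.0654, 0.0576]
tool_rot: [-2.249, -2.193, -0.003]
ft_force: [-3.9, -0.0, 7.9]
grip_width: 0.717
grip_force: 34.9
```

>>> {"op": "jog_arm", "data": {"increments": [{"tx": 0, "ty": 0, "tz": -1, "wx": 0, "wy": 0, "wz": 0, "gripper": 0.85}, {"tx": 0, "ty": 0, "tz": -1, "wx": 0, "wy": 0, "wz": 0, "gripper": 1.0}, {"tx": 0, "ty": 0, "tz": -1, "wx": 0, "wy": 0, "wz": 0, "gripper": 1.0}, {"tx": 0, "ty": 0, "tz": -1, "wx": 0, "wy": 0, "wz": 0, "gripper": 1.0}, {"tx": 0, "ty": 0, "tz": -1, "wx": 0, "wy": 0, "wz": 0, "gripper": 1.0}]}}

```text
time: 36.32
position: [0.5472, 0.0652, 0.0566]
tool_rot: [2.249, 2.193, 0.001]
ft_force: [0.1, -0.4, -0.2]
grip_width: 0.969
grip_force: 0.0
```

>>> {"op": "jog_arm", "data": {"increments": [{"tx": 0, "ty": 0, "tz": -20, "wx": 0, "wy": 0, "wz": 0, "gripper": 1.0}, {"tx": 0, "ty": 0, "tz": -60, "wx": 0, "wy": 0, "wz": 0, "gripper": 1.0}, {"tx": 0, "ty": 0, "tz": -100, "wx": 0, "wy": 0, "wz": 0, "gripper": 1.0}, {"tx": -10, "ty": 0, "tz": -140, "wx": 0, "wy": 0, "wz": 0, "gripper": 1.0}, {"tx": -20, "ty": 0, "tz": -178, "wx": 0, "wy": 0, "wz": 0, "gripper": 1.0}]}}

```text
time: 36.73
position: [0.5464, 0.0454, 0.2367]
tool_rot: [2.248, 2.194, 0.001]
ft_force: [0.8, 0.3, -0.4]
grip_width: 1.0
grip_force: 0.0
```

>>> {"op": "jog_arm", "data": {"increments": [{"tx": -32, "ty": -17, "tz": -20, "wx": 0, "wy": 0, "wz": 0, "gripper": 1.0}, {"tx": -68, "ty": -34, "tz": -25, "wx": 0, "wy": 0, "wz": 0, "gripper": 1.0}, {"tx": -104, "ty": -51, "tz": -25, "wx": 0, "wy": 0, "wz": 0, "gripper": 1.0}, {"tx": -140, "ty": -68, "tz": -25, "wx": 0, "wy": 0, "wz": 0, "gripper": 1.0}, {"tx": -175, "ty": -85, "tz": -25, "wx": 0, "wy": 0, "wz": 0, "gripper": 1.0}]}}

```text
time: 37.15
position: [0.4561, -0.1295, 0.2597]
tool_rot: [2.249, 2.193, 0.002]
ft_force: [0.9, -1.0, 0.6]
grip_width: 0.997
grip_force: 0.0
```

>>> {"op": "jog_arm", "data": {"increments": [{"tx": -32, "ty": -10, "tz": 0, "wx": 0, "wy": 0, "wz": 0, "gripper": 1.0}, {"tx": -46, "ty": -15, "tz": 10, "wx": 0, "wy": 0, "wz": 0, "gripper": 1.0}, {"tx": -46, "ty": -15, "tz": 40, "wx": 0, "wy": 0, "wz": 0, "gripper": 1.0}, {"tx": -46, "ty": -15, "tz": 70, "wx": 0, "wy": 0, "wz": 0, "gripper": 1.0}, {"tx": -46, "ty": -15, "tz": 90, "wx": 0, "wy": 0, "wz": 0, "gripper": 1.0}]}}

```text
time: 37.57
position: [0.4398, -0.1734, 0.1676]
tool_rot: [-2.25, -2.191, -0.0]
ft_force: [-0.1, 0.8, -0.3]
grip_width: 1.0
grip_force: 0.0
```

```bash
python3 - <<'E'
from h import *
from bench import ctrl, vision
a=vision.get_image("scene");b=vision.get_image("side")
for n,im in (("scene",a),("side",b)):
  d=vision.spot_in(n,"honey_jar"); print(n,[(np.round(x["bbox"]).tolist(),round(x["conf"],2)) for x in d], box(proj(im,cyl(.5477,.066,[(.03,.006),(.0315,.089),(.0315,.1)]))).round())
  d=vision.spot_in(n,"jam_jar"); print(n,[(np.round(x["bbox"]).tolist(),round(x["conf"],2)) for x in d], box(proj(im,cyl(.4418,-.1738,PROF["jam"]))).round())
s=ctrl.get_state(); print(s["position"],s["tool_rot"],s["joint_positions"].round(2))
E
```

```text
scene [([230.0, 155.0, 253.0, 198.0], 0.84)] [226. 153. 253. 197.]
scene [([298.0, 215.0, 332.0, 260.0], 0.82)] [299. 213. 333. 264.]
side [([237.0, 204.0, 270.0, 255.0], 0.86), ([278.0, 315.0, 364.0, 388.0], 0.27)] [233. 205. 265. 259.]
side [([279.0, 144.0, 308.0, 191.0], 0.87)] [280. 143. 308. 192.]
[ 0.44211635 -0.17351914  0.17116624] [2.24764714 2.19191161 0.00268523] [-0.58 -0.07  0.88  1.97  0.06  1.22  0.25]
```

>>> {"op": "jog_arm", "data": {"increments": [{"tx": 0, "ty": 0, "tz": 30, "wx": 0, "wy": 0, "wz": 0, "gripper": 1}, {"tx": 0, "ty": 0, "tz": 60, "wx": 0, "wy": 0, "wz": 0, "gripper": 1}, {"tx": 0, "ty": 0, "tz": 90, "wx": 0, "wy": 0, "wz": 0, "gripper": 1}, {"tx": 0, "ty": 0, "tz": 110, "wx": 0, "wy": 0, "wz": 0, "gripper": 1}, {"tx": 0, "ty": 0, "tz": 118, "wx": 0, "wy": 0, "wz": 0, "gripper": 1}]}}

```text
time: 38.28
position: [0.4403, -0.1727, 0.0502]
tool_rot: [-2.247, -2.193, 0.003]
ft_force: [-0.4, 0.1, 1.0]
grip_width: 0.998
grip_force: 0.0
```

>>> {"op": "jog_arm", "data": {"increments": [{"tx": 0, "ty": 0, "tz": 0, "wx": 0, "wy": 0, "wz": 0, "gripper": 0.9}, {"tx": 0, "ty": 0, "tz": 0, "wx": 0, "wy": 0, "wz": 0, "gripper": 0.7}, {"tx": 0, "ty": 0, "tz": 0, "wx": 0, "wy": 0, "wz": 0, "gripper": 0.5}, {"tx": 0, "ty": 0, "tz": 0, "wx": 0, "wy": 0, "wz": 0, "gripper": 0.5}, {"tx": 0, "ty": 0, "tz": 0, "wx": 0, "wy": 0, "wz": 0, "gripper": 0.5}], "grip_force": 40}}

```text
time: 38.7
position: [0.4413, -0.1735, 0.0531]
tool_rot: [-2.249, -2.193, -0.002]
ft_force: [-3.9, -0.4, 7.2]
grip_width: 0.762
grip_force: 40.0
```

>>> {"op": "jog_arm", "data": {"increments": [{"tx": 0, "ty": 0, "tz": 0, "wx": 0, "wy": 0, "wz": 0, "gripper": 0.5}, {"tx": 0, "ty": 0, "tz": 0, "wx": 0, "wy": 0, "wz": 0, "gripper": 0.5}, {"tx": 0, "ty": 0, "tz": 0, "wx": 0, "wy": 0, "wz": 0, "gripper": 0.5}, {"tx": 0, "ty": 0, "tz": 0, "wx": 0, "wy": 0, "wz": 0, "gripper": 0.5}, {"tx": 0, "ty": 0, "tz": 0, "wx": 0, "wy": 0, "wz": 0, "gripper": 0.5}]}}

```text
time: 39.12
position: [0.4413, -0.1735, 0.0531]
tool_rot: [-2.25, -2.193, -0.002]
ft_force: [-4.0, 0.6, 6.6]
grip_width: 0.765
grip_force: 40.0
```

>>> {"op": "jog_arm", "data": {"increments": [{"tx": 0, "ty": 0, "tz": -10, "wx": 0, "wy": 0, "wz": 0, "gripper": 0.5}, {"tx": 0, "ty": 0, "tz": -30, "wx": 0, "wy": 0, "wz": 0, "gripper": 0.5}, {"tx": 0, "ty": 0, "tz": -55, "wx": 0, "wy": 0, "wz": 0, "gripper": 0.5}, {"tx": 0, "ty": 0, "tz": -80, "wx": 0, "wy": 0, "wz": 0, "gripper": 0.5}, {"tx": 0, "ty": 0, "tz": -80, "wx": 0, "wy": 0, "wz": 0, "gripper": 0.5}]}}

```text
time: 39.53
position: [0.444, -0.1743, 0.1364]
tool_rot: [2.245, 2.188, 0.011]
ft_force: [2.3, 0.0, -4.8]
grip_width: 0.767
grip_force: 40.0
```

>>> {"op": "jog_arm", "data": {"increments": [{"tx": 0, "ty": 25, "tz": -5, "wx": 0, "wy": 0, "wz": 0.12, "gripper": 0.5}, {"tx": 0, "ty": 55, "tz": -10, "wx": 0, "wy": 0, "wz": 0.24, "gripper": 0.5}, {"tx": 0, "ty": 85, "tz": -10, "wx": 0, "wy": 0, "wz": 0.36, "gripper": 0.5}, {"tx": 0, "ty": 104, "tz": -10, "wx": 0, "wy": 0, "wz": 0.48, "gripper": 0.5}, {"tx": 0, "ty": 104, "tz": -10, "wx": 0, "wy": 0, "wz": 0.6, "gripper": 0.5}]}}

```text
time: 39.95
position: [0.5489, -0.1743, 0.141]
tool_rot: [2.796, 1.426, 0.001]
ft_force: [-0.1, 0.8, -4.0]
grip_width: 0.761
grip_force: 40.0
```

>>> {"op": "jog_arm", "data": {"increments": [{"tx": 28, "ty": -20, "tz": 0, "wx": 0, "wy": 0, "wz": 0.1, "gripper": 0.5}, {"tx": 56, "ty": -40, "tz": 0, "wx": 0, "wy": 0, "wz": 0.16, "gripper": 0.5}, {"tx": 84, "ty": -60, "tz": 0, "wx": 0, "wy": 0, "wz": 0.16, "gripper": 0.5}, {"tx": 110, "ty": -76, "tz": 0, "wx": 0, "wy": 0, "wz": 0.16, "gripper": 0.5}, {"tx": 119, "ty": -82, "tz": 0, "wx": 0, "wy": 0, "wz": 0.16, "gripper": 0.5}]}}

```text
time: 40.37
position: [0.5477, -0.0241, 0.1405]
tool_rot: [-2.894, -1.212, -0.0]
ft_force: [0.7, 1.7, -5.3]
grip_width: 0.76
grip_force: 40.0
```

```bash
python3 - <<'E'
from h import *
from bench import ctrl, vision
for i in range(4): vision.get_image("scene")
s=ctrl.get_state(); r=s["tool_rot"]; ang=2*np.arctan2(r[1],r[0]); print(s["position"],r,np.degrees(ang)%360,s["grip_width"])
d=np.array([.5495,-.0305])-s["position"][:2]; print("tx,ty",np.dot(d,[np.cos(ang),np.sin(ang)]),np.dot(d,[np.sin(ang),-np.cos(ang)]))
E
```

```text
[ 0.5474865  -0.03170533  0.14110148] [ 2.90155217e+00  1.20327005e+00 -1.59761938e-03] 45.0474479361562 0.7657007486224856
tx,ty 0.002275583911921313 0.000573346100903551
```

>>> {"op": "jog_arm", "data": {"increments": [{"tx": 2, "ty": 0.5, "tz": 25, "wx": 0, "wy": 0, "wz": 0, "gripper": 0.5}, {"tx": 2, "ty": 0.5, "tz": 45, "wx": 0, "wy": 0, "wz": 0, "gripper": 0.5}, {"tx": 2, "ty": 0.5, "tz": 62, "wx": 0, "wy": 0, "wz": 0, "gripper": 0.5}, {"tx": 2, "ty": 0.5, "tz": 74, "wx": 0, "wy": 0, "wz": 0, "gripper": 0.5}, {"tx": 2, "ty": 0.5, "tz": 79, "wx": 0, "wy": 0, "wz": 0, "gripper": 0.5}]}}

```text
time: 40.98
position: [0.5483, -0.032, 0.0608]
tool_rot: [-2.904, -1.199, 0.005]
ft_force: [-0.2, -0.7, -5.7]
grip_width: 0.765
grip_force: 40.0
```

>>> {"op": "jog_arm", "data": {"increments": [{"tx": 0, "ty": 0, "tz": 0, "wx": 0, "wy": 0, "wz": 0, "gripper": 0.5}, {"tx": 0, "ty": 0, "tz": 1, "wx": 0, "wy": 0, "wz": 0, "gripper": 0.5}, {"tx": 0, "ty": 0, "tz": 2, "wx": 0, "wy": 0, "wz": 0, "gripper": 0.5}, {"tx": 0, "ty": 0, "tz": 3, "wx": 0, "wy": 0, "wz": 0, "gripper": 0.5}, {"tx": 0, "ty": 0, "tz": 3, "wx": 0, "wy": 0, "wz": 0, "gripper": 0.5}]}}

```text
time: 41.4
position: [0.5503, -0.0302, 0.0601]
tool_rot: [-2.902, -1.203, -0.002]
ft_force: [-0.6, 0.0, -5.2]
grip_width: 0.763
grip_force: 40.0
```

>>> {"op": "jog_arm", "data": {"increments": [{"tx": 0, "ty": 0, "tz": 1, "wx": 0, "wy": 0, "wz": 0, "gripper": 0.5}, {"tx": 0, "ty": 0, "tz": 2, "wx": 0, "wy": 0, "wz": 0, "gripper": 0.5}, {"tx": 0, "ty": 0, "tz": 2, "wx": 0, "wy": 0, "wz": 0, "gripper": 0.5}, {"tx": 0, "ty": 0, "tz": 2, "wx": 0, "wy": 0, "wz": 0, "gripper": 0.5}, {"tx": 0, "ty": 0, "tz": 2, "wx": 0, "wy": 0, "wz": 0, "gripper": 0.5}]}}

```text
time: 41.82
position: [0.5504, -0.0302, 0.0591]
tool_rot: [-2.901, -1.202, -0.002]
ft_force: [-3.6, 1.6, 5.8]
grip_width: 0.762
grip_force: 40.0
```

>>> {"op": "jog_arm", "data": {"increments": [{"tx": 0, "ty": 0, "tz": -1, "wx": 0, "wy": 0, "wz": 0, "gripper": 0.9}, {"tx": 0, "ty": 0, "tz": -1, "wx": 0, "wy": 0, "wz": 0, "gripper": 0.97}, {"tx": 0, "ty": 0, "tz": -1, "wx": 0, "wy": 0, "wz": 0, "gripper": 0.97}, {"tx": 0, "ty": 0, "tz": -1, "wx": 0, "wy": 0, "wz": 0, "gripper": 0.97}, {"tx": 0, "ty": 0, "tz": -1, "wx": 0, "wy": 0, "wz": 0, "gripper": 0.97}]}}

```text
time: 42.23
position: [0.5501, -0.0303, 0.0587]
tool_rot: [2.902, 1.203, 0.001]
ft_force: [-0.1, -0.1, -0.4]
grip_width: 0.958
grip_force: 0.0
```

>>> {"op": "jog_arm", "data": {"increments": [{"tx": 0, "ty": 0, "tz": -20, "wx": 0, "wy": 0, "wz": 0, "gripper": 0.97}, {"tx": 0, "ty": 0, "tz": -60, "wx": 0, "wy": 0, "wz": 0, "gripper": 0.97}, {"tx": 0, "ty": 0, "tz": -100, "wx": 0, "wy": 0, "wz": 0, "gripper": 0.97}, {"tx": 0, "ty": 0, "tz": -140, "wx": 0, "wy": 0, "wz": 0, "gripper": 0.97}, {"tx": 0, "ty": 0, "tz": -180, "wx": 0, "wy": 0, "wz": 0, "gripper": 0.97}]}}

```text
time: 42.65
position: [0.5494, -0.0307, 0.2404]
tool_rot: [-2.903, -1.201, -0.0]
ft_force: [0.7, 0.8, -0.0]
grip_width: 0.971
grip_force: 0.0
```

```bash
python3 - <<'E'
from h import *
from bench import ctrl, vision
D=pickle.load(open("cams.pkl","rb")); w1=pickle.load(open("w1.pkl","rb")); w2=pickle.load(open("w2.pkl","rb"))
print("knob",ray(w1,(91,149),.167),ray(w2,(746/1.42,207/1.42),.167),ray(D["scene"],(270.7,189.4),.167))
print("saucer centre w1",ray(w1,(469.5,120.5),.012))
a=vision.get_image("scene");b=vision.get_image("side")
s=ctrl.get_state(); print(s["position"],s["grip_width"])
for t,P in (("jam_jar",cyl(.5503,-.0302,[(.0335,.006),(.0335,.094),(.032,.105)])),("honey_jar",cyl(.5477,.066,[(.03,.006),(.0315,.089),(.0315,.1)])),("pepper_mill",cyl(.4355,-.067,[(.029,0),(.029,.01),(.025,.14),(.02,.159)])),("saucer",cyl(.429,.322,[(.05,0),(.075,.016)]))):
  for n,im in (("scene",a),("side",b)):
    d=vision.spot_in(n,t); print(t,n,[(np.round(x["bbox"]).tolist(),round(x["conf"],2)) for x in d][:2], box(proj(im,P)).round())
# saucer: dark mask ellipse in scene, w1
for n,im,(x0,y0,x1,y1) in (("scene0",D["scene"],(90,160,170,220)),("w1",w1,(395,50,540,195))):
    g=cv2.cvtColor(im["color"],cv2.COLOR_BGR2GRAY)[y0:y1,x0:x1]; m=cv2.morphologyEx((g<50).astype(np.uint8),cv2.MORPH_OPEN,np.ones((5,5)))
    k,l,st,c=cv2.connectedComponentsWithStats(m); i=1+st[1:,4].argmax(); cnt=max(cv2.findContours((l==i).astype(np.uint8),0,1)[0],key=cv2.contourArea)
    e=cv2.fitEllipse(cv2.convexHull(cnt)); print(n,e,ray(im,(e[0][0]+x0,e[0][1]+y0),.014))
E
```

```text
knob [ 0.4400509  -0.06526158  0.167     ] [ 0.43898784 -0.06829275  0.167     ] [ 0.43459154 -0.06797962  0.167     ]
saucer centre w1 [0.42495988 0.32327924 0.012     ]
[ 0.55374982 -0.03101557  0.24507854] 0.9698780538532227
jam_jar scene [([261.0, 166.0, 294.0, 204.0], 0.58)] [262. 162. 290. 209.]
jam_jar side [([234.0, 179.0, 265.0, 214.0], 0.71), ([277.0, 315.0, 359.0, 387.0], 0.38)] [233. 176. 265. 229.]
honey_jar scene [([228.0, 153.0, 254.0, 200.0], 0.79), ([102.0, 168.0, 164.0, 209.0], 0.19)] [226. 153. 253. 197.]
honey_jar side [([238.0, 204.0, 269.0, 258.0], 0.93)] [233. 205. 265. 259.]
pepper_mill scene [([258.0, 186.0, 283.0, 246.0], 0.97)] [258. 185. 283. 248.]
pepper_mill side [([286.0, 154.0, 312.0, 220.0], 0.87)] [287. 148. 312. 218.]
saucer scene [([101.0, 168.0, 162.0, 210.0], 0.76)] [102. 168. 161. 209.]
saucer side [([277.0, 316.0, 364.0, 388.0], 0.59)] [276. 311. 364. 385.]
scene0 ((52.301727294921875, 26.77000617980957), (30.60065269470215, 37.04365158081055), 83.5152587890625) [0.44313558 0.30057686 0.014     ]
w1 ((55.55129623413086, 46.298095703125), (51.9699592590332, 104.68893432617188), 49.91592788696289) [0.39632656 0.29553107 0.014     ]
```

>>> {"op": "jog_arm", "data": {"increments": [{"tx": -36, "ty": -18, "tz": 0, "wx": 0, "wy": 0, "wz": 0, "gripper": 0.97}, {"tx": -70, "ty": -36, "tz": 0, "wx": 0, "wy": 0, "wz": 0, "gripper": 0.97}, {"tx": -107, "ty": -55, "tz": 0, "wx": 0, "wy": 0, "wz": 0, "gripper": 0.97}, {"tx": -107, "ty": -55, "tz": 0, "wx": 0, "wy": 0, "wz": 0, "gripper": 0.97}, {"tx": -107, "ty": -55, "tz": 0, "wx": 0, "wy": 0, "wz": 0, "gripper": 0.97}]}}

```text
time: 43.57
position: [0.4337, -0.067, 0.2368]
tool_rot: [-2.902, -1.203, 0.006]
ft_force: [1.5, -0.2, -0.3]
grip_width: 0.971
grip_force: 0.0
```

```bash
python3 - <<'E'
from h import *
from bench import ctrl, vision
for i in range(4): vision.get_image("scene")
s=ctrl.get_state(); r=s["tool_rot"]; ang=2*np.arctan2(r[1],r[0]); print(s["position"],r,np.degrees(ang)%360,s["joint_positions"].round(2))
d=np.array([.437,-.067])-s["position"][:2]; print("tx,ty",np.dot(d,[np.cos(ang),np.sin(ang)]),np.dot(d,[np.sin(ang),-np.cos(ang)]))
E
```

```text
[ 0.4362109  -0.06711141  0.23934959] [-2.90252651 -1.20156397 -0.00384467] 44.97634599220828 [-0.96 -0.3   0.89  1.94  0.23  1.4  -0.92]
tx,ty 0.0006369565058720987 0.00047893644773964545
```

>>> {"op": "jog_arm", "data": {"increments": [{"tx": 0, "ty": 0, "tz": 30, "wx": 0, "wy": 0, "wz": 0, "gripper": 0.97}, {"tx": 0, "ty": 0, "tz": 60, "wx": 0, "wy": 0, "wz": 0, "gripper": 0.97}, {"tx": 0, "ty": 0, "tz": 90, "wx": 0, "wy": 0, "wz": 0, "gripper": 0.97}, {"tx": 0, "ty": 0, "tz": 112, "wx": 0, "wy": 0, "wz": 0, "gripper": 0.97}, {"tx": 0, "ty": 0, "tz": 120, "wx": 0, "wy": 0, "wz": 0, "gripper": 0.97}]}}

```text
time: 44.18
position: [0.434, -0.0671, 0.1166]
tool_rot: [-2.902, -1.202, 0.004]
ft_force: [-0.4, 0.6, -0.1]
grip_width: 0.97
grip_force: 0.0
```

>>> {"op": "jog_arm", "data": {"increments": [{"tx": 0, "ty": 0, "tz": 0, "wx": 0, "wy": 0, "wz": 0, "gripper": 0.8}, {"tx": 0, "ty": 0, "tz": 0, "wx": 0, "wy": 0, "wz": 0, "gripper": 0.65}, {"tx": 0, "ty": 0, "tz": 0, "wx": 0, "wy": 0, "wz": 0, "gripper": 0.4}, {"tx": 0, "ty": 0, "tz": 0, "wx": 0, "wy": 0, "wz": 0, "gripper": 0.3}, {"tx": 0, "ty": 0, "tz": 0, "wx": 0, "wy": 0, "wz": 0, "gripper": 0.3}], "grip_force": 30}}

```text
time: 44.6
position: [0.4363, -0.067, 0.1197]
tool_rot: [-2.902, -1.203, -0.004]
ft_force: [0.2, -0.4, 0.0]
grip_width: 0.678
grip_force: 0.0
```

>>> {"op": "jog_arm", "data": {"increments": [{"tx": 0, "ty": 0, "tz": 0, "wx": 0, "wy": 0, "wz": 0, "gripper": 0.3}, {"tx": 0, "ty": 0, "tz": 0, "wx": 0, "wy": 0, "wz": 0, "gripper": 0.3}, {"tx": 0, "ty": 0, "tz": 0, "wx": 0, "wy": 0, "wz": 0, "gripper": 0.3}, {"tx": 0, "ty": 0, "tz": 0, "wx": 0, "wy": 0, "wz": 0, "gripper": 0.3}, {"tx": 0, "ty": 0, "tz": 0, "wx": 0, "wy": 0, "wz": 0, "gripper": 0.3}]}}

```text
time: 45.02
position: [0.4358, -0.067, 0.1191]
tool_rot: [2.902, 1.203, 0.002]
ft_force: [-0.8, 0.2, 6.4]
grip_width: 0.541
grip_force: 29.5
```

>>> {"op": "jog_arm", "data": {"increments": [{"tx": 0, "ty": 0, "tz": -10, "wx": 0, "wy": 0, "wz": 0, "gripper": 0.3}, {"tx": 0, "ty": 0, "tz": -25, "wx": 0, "wy": 0, "wz": 0, "gripper": 0.3}, {"tx": 0, "ty": 0, "tz": -45, "wx": 0, "wy": 0, "wz": 0, "gripper": 0.3}, {"tx": 5, "ty": 5, "tz": -62, "wx": 0, "wy": 0, "wz": 0, "gripper": 0.3}, {"tx": 10, "ty": 10, "tz": -65, "wx": 0, "wy": 0, "wz": 0, "gripper": 0.3}]}}

```text
time: 45.43
position: [0.4507, -0.067, 0.1854]
tool_rot: [-2.902, -1.203, -0.006]
ft_force: [2.0, -0.7, -1.1]
grip_width: 0.542
grip_force: 29.7
```

>>> {"op": "jog_arm", "data": {"increments": [{"tx": 22, "ty": -22, "tz": 0, "wx": 0, "wy": 0, "wz": -0.11, "gripper": 0.3}, {"tx": 47, "ty": -47, "tz": 0, "wx": 0, "wy": 0, "wz": -0.22, "gripper": 0.3}, {"tx": 72, "ty": -72, "tz": 0, "wx": 0, "wy": 0, "wz": -0.33, "gripper": 0.3}, {"tx": 97, "ty": -97, "tz": 0, "wx": 0, "wy": 0, "wz": -0.44, "gripper": 0.3}, {"tx": 122, "ty": -122, "tz": 0, "wx": 0, "wy": 0, "wz": -0.55, "gripper": 0.3}]}}

```text
time: 45.85
position: [0.4487, 0.1069, 0.1823]
tool_rot: [-2.461, -1.952, 0.002]
ft_force: [1.2, -0.5, -1.6]
grip_width: 0.542
grip_force: 29.9
```

```bash
python3 - <<'E'
from h import *
from bench import ctrl, vision
for i in range(3): vision.get_image("scene")
w=vision.get_image("wrist"); pickle.dump(w,open("w5.pkl","wb")); a=vision.get_image("scene"); b=vision.get_image("side")
D=[(np.round(x["bbox"]).tolist(),round(x["conf"],2)) for x in vision.spot_in("wrist","saucer")]; print(D)
ds=vision.spot_in("scene","saucer"); db=vision.spot_in("side","saucer")
if D: print("wrist",fit([(w,D[0][0])],PROF["saucer"],(.43,.32)))
o=[(w,D[0][0])] if D else []
if ds: o.append((a,ds[0]["bbox"]))
if db: o.append((b,db[0]["bbox"]))
print("all",[np.round(v,4) for v in fit(o,PROF["saucer"],(.43,.32))])
s=ctrl.get_state(); r=s["tool_rot"]; ang=2*np.arctan2(r[1],r[0]); print(s["position"],r,np.degrees(ang)%360,s["grip_width"],s["joint_positions"].round(2))
E
```

```text
[([132.0, 1.0, 271.0, 40.0], 0.78)]
wrist (array([0.4049771 , 0.20292021]), array([ -6.17302766,  -0.87004434,  25.59782659, 139.16522587]))
all [array([0.4278, 0.3197]), array([-3.063750e+01, -1.835661e+02,  2.148820e+01,  1.237300e+00,
        2.367200e+00, -5.345000e-01, -9.331000e-01,  1.040000e-02,
       -3.977000e-01, -4.907600e+00,  3.168400e+00, -3.797600e+00])]
[0.44947505 0.10414742 0.18332322] [-2.46921764e+00 -1.94174372e+00  1.31087378e-04] 76.36161498620572 0.5460101096229106 [-1.2  -0.13  0.86  1.98  0.11  1.25 -0.61]
```

>>> {"op": "jog_arm", "data": {"increments": [{"tx": 30, "ty": -8, "tz": 0, "wx": 0, "wy": 0, "wz": -0.1, "gripper": 0.3}, {"tx": 65, "ty": -16, "tz": 0, "wx": 0, "wy": 0, "wz": -0.2, "gripper": 0.3}, {"tx": 97, "ty": -24, "tz": 0, "wx": 0, "wy": 0, "wz": -0.24, "gripper": 0.3}, {"tx": 97, "ty": -24, "tz": 0, "wx": 0, "wy": 0, "wz": -0.24, "gripper": 0.3}, {"tx": 97, "ty": -24, "tz": 0, "wx": 0, "wy": 0, "wz": -0.24, "gripper": 0.3}]}}

```text
time: 46.72
position: [0.4484, 0.2065, 0.1834]
tool_rot: [2.213, 2.229, -0.001]
ft_force: [-0.5, -1.5, -1.8]
grip_width: 0.544
grip_force: 30.0
```

```bash
python3 - <<'E'
from h import *
from bench import ctrl, vision
for i in range(3): vision.get_image("scene")
w=vision.get_image("wrist"); pickle.dump(w,open("w6.pkl","wb"))
D=[(np.round(x["bbox"]).tolist(),round(x["conf"],2)) for x in vision.spot_in("wrist","saucer")]; print(D)
for x,y in ((.428,.322),): print(box(proj(w,cyl(x,y,[(.075,.016)]))).round())
if D: print("wrist",fit([(w,D[0][0])],[(.075,.016)],(.43,.32)))
s=ctrl.get_state(); r=s["tool_rot"]; ang=2*np.arctan2(r[1],r[0]); print(s["position"],r,np.degrees(ang)%360,s["grip_width"])
d=np.array([.428,.321])-s["position"][:2]; print("tx,ty",np.dot(d,[np.cos(ang),np.sin(ang)]),np.dot(d,[np.sin(ang),-np.cos(ang)]))
E
```

```text
[([174.0, 2.0, 347.0, 144.0], 0.82)]
[172. -49. 347. 141.]
wrist (array([0.42812129, 0.2867516 ]), array([ 1.63801588, -1.71078408, -1.69386733, 34.58042445]))
[0.44899637 0.20386479 0.18365873] [-2.21900784e+00 -2.22322021e+00 -6.42067360e-04] 90.10866214992615 0.5359794048887152
tx,ty 0.11717481564557668 -0.020774186311114332
```

>>> {"op": "jog_arm", "data": {"increments": [{"tx": 30, "ty": -6, "tz": 0, "wx": 0, "wy": 0, "wz": 0, "gripper": 0.3}, {"tx": 65, "ty": -12, "tz": 0, "wx": 0, "wy": 0, "wz": 0, "gripper": 0.3}, {"tx": 98, "ty": -18, "tz": 0, "wx": 0, "wy": 0, "wz": 0, "gripper": 0.3}, {"tx": 116.5, "ty": -20.5, "tz": 10, "wx": 0, "wy": 0, "wz": 0, "gripper": 0.3}, {"tx": 116.5, "ty": -20.5, "tz": 25, "wx": 0, "wy": 0, "wz": 0, "gripper": 0.3}]}}

```text
time: 47.38
position: [0.4268, 0.3276, 0.1596]
tool_rot: [-2.208, -2.232, -0.008]
ft_force: [-0.5, 0.5, -1.4]
grip_width: 0.537
grip_force: 30.0
```

>>> {"op": "jog_arm", "data": {"increments": [{"tx": 0, "ty": 0, "tz": 0, "wx": 0, "wy": 0, "wz": 0, "gripper": 0.3}, {"tx": 0, "ty": 0, "tz": 5, "wx": 0, "wy": 0, "wz": 0, "gripper": 0.3}, {"tx": 0, "ty": 0, "tz": 10, "wx": 0, "wy": 0, "wz": 0, "gripper": 0.3}, {"tx": 0, "ty": 0, "tz": 18, "wx": 0, "wy": 0, "wz": 0, "gripper": 0.3}, {"tx": 0, "ty": 0, "tz": 24, "wx": 0, "wy": 0, "wz": 0, "gripper": 0.3}]}}

```text
time: 47.8
position: [0.428, 0.3211, 0.1344]
tool_rot: [-2.218, -2.225, -0.001]
ft_force: [-0.2, -0.7, -1.2]
grip_width: 0.54
grip_force: 30.0
```

>>> {"op": "jog_arm", "data": {"increments": [{"tx": 0, "ty": 0, "tz": 0, "wx": 0, "wy": 0, "wz": 0, "gripper": 0.3}, {"tx": 0, "ty": 0, "tz": 2, "wx": 0, "wy": 0, "wz": 0, "gripper": 0.3}, {"tx": 0, "ty": 0, "tz": 4, "wx": 0, "wy": 0, "wz": 0, "gripper": 0.3}, {"tx": 0, "ty": 0, "tz": 5, "wx": 0, "wy": 0, "wz": 0, "gripper": 0.3}, {"tx": 0, "ty": 0, "tz": 5, "wx": 0, "wy": 0, "wz": 0, "gripper": 0.3}]}}

```text
time: 48.22
position: [0.4276, 0.3218, 0.1295]
tool_rot: [2.216, 2.227, 0.0]
ft_force: [-0.2, 0.2, -1.0]
grip_width: 0.539
grip_force: 30.0
```

>>> {"op": "jog_arm", "data": {"increments": [{"tx": 0, "ty": 0, "tz": 1, "wx": 0, "wy": 0, "wz": 0, "gripper": 0.3}, {"tx": 0, "ty": 0, "tz": 2, "wx": 0, "wy": 0, "wz": 0, "gripper": 0.3}, {"tx": 0, "ty": 0, "tz": 2, "wx": 0, "wy": 0, "wz": 0, "gripper": 0.3}, {"tx": 0, "ty": 0, "tz": 2, "wx": 0, "wy": 0, "wz": 0, "gripper": 0.3}, {"tx": 0, "ty": 0, "tz": 2, "wx": 0, "wy": 0, "wz": 0, "gripper": 0.3}]}}

```text
time: 48.63
position: [0.4276, 0.3218, 0.1276]
tool_rot: [2.216, 2.227, 0.0]
ft_force: [0.4, -0.2, -0.9]
grip_width: 0.538
grip_force: 30.0
```

>>> {"op": "jog_arm", "data": {"increments": [{"tx": 0, "ty": 0, "tz": 0.5, "wx": 0, "wy": 0, "wz": 0, "gripper": 0.3}, {"tx": 0, "ty": 0, "tz": 1, "wx": 0, "wy": 0, "wz": 0, "gripper": 0.3}, {"tx": 0, "ty": 0, "tz": 1, "wx": 0, "wy": 0, "wz": 0, "gripper": 0.3}, {"tx": 0, "ty": 0, "tz": 1, "wx": 0, "wy": 0, "wz": 0, "gripper": 0.3}, {"tx": 0, "ty": 0, "tz": 1, "wx": 0, "wy": 0, "wz": 0, "gripper": 0.3}]}}

```text
time: 49.05
position: [0.428, 0.322, 0.1272]
tool_rot: [-2.216, -2.227, -0.002]
ft_force: [-1.3, -0.9, 4.6]
grip_width: 0.544
grip_force: 29.7
```

>>> {"op": "jog_arm", "data": {"increments": [{"tx": 0, "ty": 0, "tz": 0, "wx": 0, "wy": 0, "wz": 0, "gripper": 0.7}, {"tx": 0, "ty": 0, "tz": 0, "wx": 0, "wy": 0, "wz": 0, "gripper": 0.9}, {"tx": 0, "ty": 0, "tz": 0, "wx": 0, "wy": 0, "wz": 0, "gripper": 0.95}, {"tx": 0, "ty": 0, "tz": 0, "wx": 0, "wy": 0, "wz": 0, "gripper": 0.95}, {"tx": 0, "ty": 0, "tz": 0, "wx": 0, "wy": 0, "wz": 0, "gripper": 0.95}]}}

```text
time: 49.47
position: [0.4274, 0.3216, 0.1263]
tool_rot: [2.216, 2.227, -0.001]
ft_force: [-1.0, -0.4, 0.6]
grip_width: 0.831
grip_force: 0.0
```

>>> {"op": "jog_arm", "data": {"increments": [{"tx": 0, "ty": 0, "tz": -10, "wx": 0, "wy": 0, "wz": 0, "gripper": 0.95}, {"tx": 0, "ty": 0, "tz": -35, "wx": 0, "wy": 0, "wz": 0, "gripper": 0.95}, {"tx": 0, "ty": 0, "tz": -70, "wx": 0, "wy": 0, "wz": 0, "gripper": 0.95}, {"tx": 0, "ty": 0, "tz": -105, "wx": 0, "wy": 0, "wz": 0, "gripper": 0.95}, {"tx": 0, "ty": 0, "tz": -130, "wx": 0, "wy": 0, "wz": 0, "gripper": 0.95}]}}

```text
time: 49.88
position: [0.4284, 0.322, 0.2603]
tool_rot: [-2.217, -2.226, -0.005]
ft_force: [0.4, 0.3, 0.4]
grip_width: 0.943
grip_force: 0.0
```

>>> {"op": "jog_arm", "data": {"increments": [{"tx": 0, "ty": 0, "tz": 0, "wx": 0, "wy": 0, "wz": 0, "gripper": 0.95}, {"tx": 0, "ty": 0, "tz": 0, "wx": 0, "wy": 0, "wz": 0, "gripper": 0.95}, {"tx": 0, "ty": 0, "tz": 0, "wx": 0, "wy": 0, "wz": 0, "gripper": 0.95}, {"tx": 0, "ty": 0, "tz": 0, "wx": 0, "wy": 0, "wz": 0, "gripper": 0.95}, {"tx": 0, "ty": 0, "tz": 0, "wx": 0, "wy": 0, "wz": 0, "gripper": 0.95}]}}

```text
time: 50.3
position: [0.4269, 0.3213, 0.2553]
tool_rot: [2.216, 2.227, -0.004]
ft_force: [-0.9, -1.2, 0.7]
grip_width: 0.953
grip_force: 0.0
```

```bash
python3 - <<'E'
from h import *
from bench import ctrl, vision
a=vision.get_image("scene");b=vision.get_image("side"); s=ctrl.get_state(); print(s["position"],s["ft_force"],s["time"])
for t,P in (("pepper_mill",cyl(.428,.322,[(.029,.008),(.029,.018),(.025,.148),(.02,.167),(.006,.178)])),("fish_tin",cyl(.5485,.1885,PROF["tin"])),("spice_a",cyl(.517,-.3055,[(.0205,.008),(.0205,.113)]))):
  for n,im in (("scene",a),("side",b)):
    print(t,n,[(np.round(x["bbox"]).tolist(),round(x["conf"],2)) for x in vision.spot_in(n,t)], box(proj(im,P)).round())
for n in ("scene","side"): print("spoon",[np.round(x["bbox"]).tolist() for x in vision.spot_in(n,"teaspoon")])
c=cv2.resize(a["color"][120:310,85:465],(800,400),interpolation=2); d=cv2.resize(b["color"][95:395,215:375],None,fx=1.25,fy=1.25)
e=cv2.resize(np.rot90(b["color"][95:395,215:375]),(375,200),interpolation=2); z=np.zeros((200,800,3),np.uint8); z[:,:375]=e; z[:,400:800]=cv2.resize(a["color"][180:280,350:450][:60],(400,200))
cv2.imwrite("pics/final.png",np.vstack([c,z]))
E
```

```text
[0.42713769 0.32142463 0.25558876] [ 0.11976445 -0.17111389 -0.05814989] 50.4
pepper_mill scene [([105.0, 139.0, 145.0, 196.0], 0.89)] [106. 136. 144. 198.]
pepper_mill side [] [303. 276. 340. 363.]
fish_tin scene [([181.0, 157.0, 218.0, 188.0], 0.67)] [183. 155. 217. 188.]
fish_tin side [([228.0, 267.0, 273.0, 313.0], 0.81), ([322.0, 215.0, 343.0, 247.0], 0.33)] [227. 264. 273. 312.]
spice_a scene [([411.0, 220.0, 444.0, 266.0], 0.95), ([387.0, 184.0, 413.0, 225.0], 0.9), ([370.0, 257.0, 400.0, 304.0], 0.64), ([370.0, 207.0, 394.0, 253.0], 0.63)] [370. 207. 399. 251.]
spice_a side [([258.0, 118.0, 270.0, 157.0], 0.89), ([215.0, 118.0, 238.0, 161.0], 0.87), ([255.0, 104.0, 271.0, 120.0], 0.78), ([302.0, 114.0, 315.0, 156.0], 0.64)] [254. 115. 271. 158.]
spoon [[201.0, 238.0, 260.0, 262.0], [214.0, 172.0, 303.0, 219.0]]
spoon [[322.0, 215.0, 344.0, 250.0]]
```

View pics/final.png

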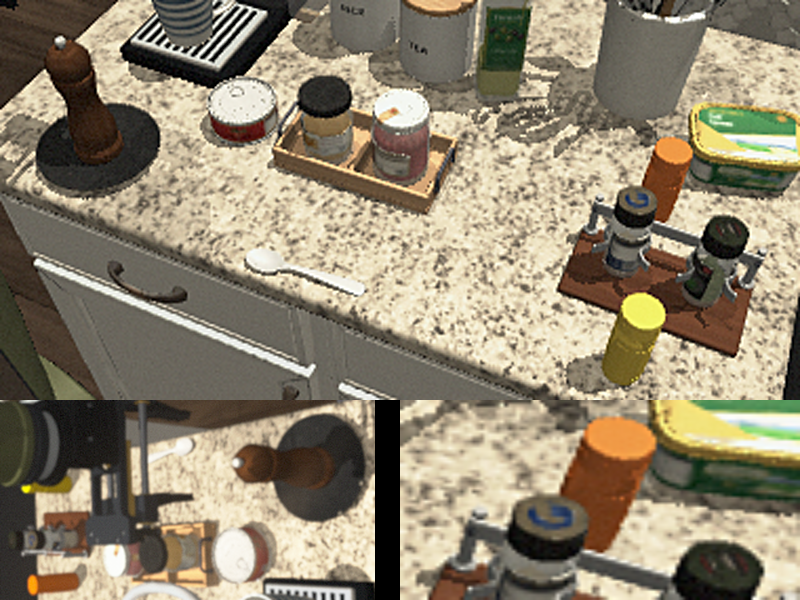

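The final picture shows the mill upright in the middle of the saucer (97,130). Honey (327,120) and jam (402,135) stand one in each bay. Both spice jars are home in their clips at (628,230) and (712,260). The tin (243,110), spoon (300,272) and both look-alikes are unmoved, and the gripper is clear, so I hand in.

```bash
python3 -c "
from bench import ctrl
print(ctrl.close_job())"
```

```text
the job is handed in; nothing more can be done
None
```

The job is handed in at about 50 s of the 122 s: both spice jars are snapped into their clips, honey and jam stand one in each tray bay, the mill stands in the middle of the saucer, and the tin, spoon and look-alikes were not moved; my first press tipped the dark-label spice jar, but it settled upright and I regripped it and pressed it home.

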